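# Release the drive dock and load the drives

### The job

Get the drive dock on the records bench working: pull both spring clips out of their studs and drop them in the steel dish, then lift the keeper bar off the studs and lay it flat on top of the dock. Slide every data drive on the bench fully home into a slot of its own, and only when all of them are in, flip the rocker switch on. Leave the wrench, tape measure and jar on the bench where they are.

Things in the scene. Friction and masses are not known exactly. Their poses are not given: they have to be found in the camera images.
- dock: Grey drive dock, fixed, 200 mm deep (x), 410 wide (y), 45 high. Origin: on the bench under the middle of the front face with the slot mouths; x points into the slots (away from the robot), y left. Front sill: flat plate, top 6 mm above the bench, from x = -70 mm to the mouths at x = 0. Flat top, 45 mm above the bench, from x = 12 to 130 mm, full width
- bay1 (a point): leftmost of four slot mouths: middle of its lower edge, at sill level (dock x = 0, y = +112.5 mm); axes as the dock's. Each level slot (bay) is 53 mm wide, 18.5 mm high above the sill level and 60 mm deep to its stop; its mouth is flared, about 62 mm wide, narrowing to 53 mm over 15 mm, with a flared upper lip
- bay2 (a point): second slot's mouth, alike (dock y = +37.5 mm)
- bay3 (a point): third slot's mouth, alike (dock y = -37.5 mm)
- bay4 (a point): rightmost slot's mouth, alike (dock y = -112.5 mm)
- stud_left (a point): left upright steel stud on the sill, 16 mm thick, its top 36 mm above the bench, 40 mm before the mouths (dock x = -40, y = +177.5 mm). The point is the centre of its cross hole (7 mm wide, 8 high, along the dock's x)
- stud_right (a point): right stud, alike (dock x = -40, y = -177.5 mm)
- loop_left (a point): Loose spring clip in the left stud: centre of its black coated loop (36 mm wide in y, 34 long in x, 10 thick, straight sides along x). x runs to the leg tips, z normal to its plane. Straight leg, 4 mm thick: 6 mm to -y, tip 70 mm ahead; sprung bowed leg on the +y side. At the start level, 20 mm up, axes as the dock's, loop on the robot's side of the bar; pulled along -x (2 to 4 N, snap at 7 mm) it is free after 45 mm
- loop_right (a point): Loose spring clip in the right stud, alike (55 g each). Pinch the loop across its 36 mm width, from above; it overhangs the sill, whose top is 9 mm below the loop's underside
- bar_grip (a point): Loose keeper bar, 30 mm (x) by 401 (y) by 12 thick, a hole at each end, with a black grip block on its middle, 14 mm (x) by 60 (y), 32 high. The point lies in the block, 30 mm above the bar's underside, 14 below the block's top. At the start it lies on the sill over the studs, before the slots, held down by the clips
- bar: the keeper bar (0.28 kg): centre of its underside; same axes as its grip. Its end holes are 20 mm or more wide, 177.5 mm from the middle; lifted 35 mm straight up it is clear of the studs
- dish: Open steel dish, fixed, 150 mm (x) by 110 (y) by 25 high, walls 4 mm. Origin: centre of its underside
- switch_mid (a point): Middle of the top face of the fixed grey switch box (90 mm in x, 64 in y, 40 high); its x axis is the box's long axis and points away from the robot. The rocker pivots across the box, 6 mm above this point
- rocker_far_half (a point): Point on the upper face of the grey rocker (60 mm in x, 32 in y, standing out of the box's top), on its far half, 21 mm ahead of the pivot; with the switch off this half stands raised, the point 55 mm above the bench. Pushed down here by 5 to 7 mm (2 to 4 N) the rocker tips over by itself; when on, the point is 45 mm above the bench
- rocker (a joint): rocker angle, rad: 0 = off (far half raised), 0.44 = on (far half down, near half raised). Over-centre: it tips over past 0.22 and stays
- drive1_center (a point): Data drive, loose, possibly absent: flat aluminium slab 100 mm (x) by 50 (y) by 16 thick with black ends, lying flat; the point is its centre. Alike end for end, any drive fits any bay. Fully home, its far end meets the stop 60 mm inside, its centre is 10 mm inside the mouth and 40 mm of it stand out. 0.13 kg
- drive2_center (a point): Data drive, loose, possibly absent: flat aluminium slab 100 mm (x) by 50 (y) by 16 thick with black ends, lying flat; the point is its centre. Alike end for end, any drive fits any bay. Fully home, its far end meets the stop 60 mm inside, its centre is 10 mm inside the mouth and 40 mm of it stand out. 0.13 kg
- drive3_center (a point): Data drive, loose, possibly absent: flat aluminium slab 100 mm (x) by 50 (y) by 16 thick with black ends, lying flat; the point is its centre. Alike end for end, any drive fits any bay. Fully home, its far end meets the stop 60 mm inside, its centre is 10 mm inside the mouth and 40 mm of it stand out. 0.13 kg
- drive4_center (a point): Data drive, loose, possibly absent: flat aluminium slab 100 mm (x) by 50 (y) by 16 thick with black ends, lying flat; the point is its centre. Alike end for end, any drive fits any bay. Fully home, its far end meets the stop 60 mm inside, its centre is 10 mm inside the mouth and 40 mm of it stand out. 0.13 kg
- wrench: wrench lying on the bench; leave alone
- tape: tape measure, 66 x 36 x 62 mm, origin under its centre; leave alone
- jar: jar, 66 mm across, 80 high, origin under its centre; leave alone
Things that resemble listed ones, but are neither listed nor needed, are in the scene too. What is shaped like the part that bears drive1_center but red is not meant. What is shaped like the part that bears loop_right but yellow is not meant.

How it is judged (in metres and radians):
On the way, in this order (a step that is already met when the one before it is completed fails the run):
1. both spring clips are pulled out of their studs (distance between loop_left and stud_left above 0.075 m and distance between loop_right and stud_right above 0.075 m), for 0.2 s.
2. the keeper bar is off its studs and lies flat on the dock's top (x of bar_grip in the frame of dock between 0.015 and 0.125 m and y of bar_grip in the frame of dock between -0.12 and 0.12 m and z of bar_grip in the frame of dock between 0.07 and 0.08 m and angle between bar_grip's own z axis and vertical below 0.08 rad and contact force between bar and the fingers below 0.1 N), for 0.2 s.
3. every drive present is slid fully home in a bay (x of drive1_center in the frame of dock between 0.006 and 0.016 m and z of drive1_center in the frame of dock between 0.008 and 0.02 m and y of drive1_center in the frame of dock between -0.122 and 0.122 m and angle between the x axis of each of drive1_center, drive2_center, drive3_center, drive4_center and the x axis of dock, either way round below 0.1 rad and x of drive2_center in the frame of dock between 0.006 and 0.016 m and z of drive2_center in the frame of dock between 0.008 and 0.02 m and y of drive2_center in the frame of dock between -0.122 and 0.122 m and x of drive3_center in the frame of dock between 0.006 and 0.016 m and z of drive3_center in the frame of dock between 0.008 and 0.02 m and y of drive3_center in the frame of dock between -0.122 and 0.122 m and x of drive4_center in the frame of dock between 0.006 and 0.016 m and z of drive4_center in the frame of dock between 0.008 and 0.02 m and y of drive4_center in the frame of dock between -0.122 and 0.122 m), for 0.2 s.
4. the rocker switch is flipped on (value of joint rocker above 0.38 rad), for 0.2 s.
At the end, for the whole second after the job is handed in: Every drive present is in a bay within 4 mm of the stop, the keeper bar lies flat and level on the dock's top, released, both clips lie with their loops inside the dish, the rocker is on (above 0.38 rad), and nothing moves; no bystander was shifted by more than 3 cm (all of step 3 and x of bar_grip in the frame of dock between 0.015 and 0.125 m and y of bar_grip in the frame of dock between -0.12 and 0.12 m and z of bar_grip in the frame of dock between 0.07 and 0.08 m and angle between bar_grip's own z axis and vertical below 0.08 rad and x of loop_left in the frame of dish between -0.075 and 0.075 m and y of loop_left in the frame of dish between -0.055 and 0.055 m and z of loop_left in the frame of dish between 0 and 0.045 m and x of loop_right in the frame of dish between -0.075 and 0.075 m and y of loop_right in the frame of dish between -0.055 and 0.055 m and z of loop_right in the frame of dish between 0 and 0.045 m and value of joint rocker above 0.38 rad and linear speed of bar below 0.02 m/s); the robot touches nothing.
It fails at once if a bystander (wrench, tape measure, jar) is shifted by more than 3 cm (distance of any of wrench, tape, jar from where it was at the start of the episode above 0.03 m).
Of drive1, drive2, drive3, drive4 only 3 to 4 are there at a start; the rules pass over those that are not, and their reading is None.
At some moment in a run one of drive1, drive2, drive3, drive4 may be knocked a few centimetres aside while the robot is not near it.
Once in a run the grip may slacken for a moment while it holds something.
It also fails if it takes over 210 s, if anything falls off the work surface, if the arm or the gripper's body presses on something with over 40 N, if the wrist force passes 120 N, or if a joint passes its speed limit or range.

### The arm

A 7-joint arm with a two-finger parallel gripper is mounted at the origin on the work surface. World frame = base frame: x ahead of the robot, y to its left, z up, the work surface at z = 0. Lengths are in m, angles in degrees, forces in N, time in s.
With the tool pointing down it reaches from about 0.425 to 0.875 m from the base axis. Payload 4.7 kg.
Tool frame: the origin (TCP) lies midway between the tips of the shut fingers; the grasp point (between the pads) lies 19 mm behind it (env.grip_depth is the distance from the TCP to the grasp point, in m); z points along the fingers, y is the line along which they close (so a half turn about z gives the same grasp; the last joint's range is limited). The gripper opens to 87 mm and grips with 3 to 60 N. Pads are 19 mm wide; open, the fingers measure 117 mm over their backs; the gripper's body (75 mm by 190 mm) begins 51 mm behind the grasp point.
Start: joints at [-66.687, 18.392, -4.016, 83.108, 1.295, 78.541, -3.26], TCP at [0.249, 0.601, 0.223] pointing down, gripper open.
Joint ranges: [-163.93, 163.93], [-17.29, 119.83], [-79.2, 71.16], [3.27, 140.29], [-89.18, 269.18], [5.43, 117.66], [-154.24, 154.24]. Speed limits (degrees/s): [147.25, 147.25, 180, 180, 180, 180, 180].

### API

Orientations are given as [roll, pitch, yaw] about the fixed x, y, z axes, in that order (R = Rz(yaw) Ry(pitch) Rx(roll)).
In Python, from cell import get_obs, optics, env, nets gives the robot as it stands.
- The arm moves only by the shell command python3 -m creep 'ROWS' [FORCE]. ROWS is JSON, a list of rows, each an object of numbers: "wx", "wy", "wz": the turn, a rotation vector about the tool's x, y, z in degrees; "tx", "ty", "tz": the shift along the tool's x, y, z in mm; "gripper": the opening, from -1 (shut) to 1 (fully open). A call has 1 to 5 rows; each row is the pose to reach, as a shift and turn from the pose commanded when the call began, along the tool's axes at that moment; what a row does not reach only later rows make up. A row lasts 1/12 s, in which the tool goes at most 41.7 mm and 7.16 degrees, less where a joint would pass 70% of its speed; a pose out of reach is approached as far as the arm can. A call with a gripper value outside its range is refused whole. The fingers move at their own pace and stop on an object; FORCE is the grip in N (left out, the last holds). Time passes only in rows, so rows that repeat a pose let the fingers close. It gives the time, the measured TCP pose, the force, the opening and the grip force at its end, in the units of the state.
- get_obs(): the state, without advancing time (a new reading comes with each control period).
- optics.read_camera(name): name is "scene" or "top" or "wrist"; returns (picture, depth): 384x512x3 uint8, red, green, blue; 384x512 float32, m along the optical axis (not along the pixel's ray), 0 where there is no reading.
- optics.camera_info(name): a dict with "fovy" (degrees; the focal length in pixels is half the picture's height over the tangent of half this angle, whatever the lens; pixels are square), "cx", "cy" (the principal point, pixels), "R" (3x3) and "t" (3): a world point X has camera coordinates R X + t; the wrist camera has in their place "tool_from_camera" (4x4, takes a point from camera to tool coordinates, whose origin is the TCP and whose axes are the flange's). Camera axes: x right, y down, z forward; pixel columns grow to the right and rows downward; lengths in m; the calibration is good to about 2 mm. The wrist camera is an equidistant fisheye: a pixel r from the principal point sees the ray r / f radians off the axis. A picture is of the moment at which its call begins: read the wrist's pose just before it. camera_info takes no time and is no camera call.
- env.sign_off(): hands the job in; it is judged then, once.
Trained networks look in the newest picture that a camera, given by its name, has taken for a name from the list of things; names that differ only in an ending like _2 or _b are one class to them, and where a whole thing is asked for, a point or a joint stands for the part that bears it (a point fixed in the world has none). Each returns a list of dicts, best first, with "confidence" (0 to 1); they miss things now and then, are a little off and sometimes report something else, mostly with a low value. They report only what shows in the picture. A call takes as long as a camera call. They do not tell look-alikes from the thing itself.
- nets.look_for(query, camera): "point" ([x, y, z] in m, in world coordinates, good to about 4 mm: the middle of the surface that is visible of it).
- nets.place_of(query, camera): "point" ([x, y, z] in m, in world coordinates, good to about 4 mm: a listed point, or the origin of a listed thing).
The state is a dict: "time_s": time; "qpos": joint angles; "joint_velocities": joint speeds; "effort": joint torques, N m; "tool_pos": TCP position; "tool_rot": TCP orientation; "force": force on the tool from outside, world axes, zero at the start; "wrist_torque": the same for the moment, N m; "grip_width": finger opening in m; "grasp_force": force on a finger pad.
Only numpy, scipy, OpenCV 4.12 (cv2) and the standard library are available. Lean on these libraries where they do the work, as an engineer would, in place of code of your own. Each camera call takes 0.05 s, during which the arm holds its last target. There are 200 camera calls.

## Working session

There is one attempt and no reset: what is moved stays moved. The work goes in short steps, Python scripts to look and compute and a shell command to move; the robot and the scene stay as the last step left them, time stands still between calls to the robot, and variables do not carry over. Pictures are saved under pics/ and viewed, at most 14 in all, crops included, and the job is handed in when it is done.

```bash
ls; mkdir -p pics; python3 - <<'E'
from cell import get_obs, optics, env, nets
import cv2,numpy as np
o=get_obs();print(o['time_s'],o['tool_pos'],o['tool_rot'],o['grip_width'],env.grip_depth)
for c in ['scene','top']:
    p,d=optics.read_camera(c);cv2.imwrite(f'pics/{c}0.png',p[:,:,::-1])
    i=optics.camera_info(c);print(c,i['fovy'],i['cx'],i['cy'],np.round(i['R'],3).tolist(),i['t'])
p,d=optics.read_camera('top');
for q in ['dock','dish','switch_mid','rocker_far_half','loop_left','loop_right','stud_left','stud_right','bar_grip','drive1_center','bay1','bay4','wrench','tape','jar']:
    print(q,[(np.round(r['point'],4).tolist(),round(r['confidence'],2)) for r in nets.place_of(q,'top')][:7])
print(optics.camera_info('wrist'))
E
```

```text
pics
0.0 [0.24864314 0.59994742 0.22145458] [-1.79888693e+02  9.52979886e-03  1.57497436e+02] 0.08699737524690207 0.0187
scene 43.995623321008964 252.2772190641886 194.04494098913176 [[0.82, 0.573, -0.006], [0.463, -0.668, -0.582], [-0.338, 0.475, -0.813]] [-0.45912328 -0.27376326  1.92835663]
top 54.65277127038384 255.61227161564645 193.22420159191017 [[-0.048, -0.999, -0.005], [-0.976, 0.048, -0.211], [0.211, -0.005, -0.978]] [-0.01163823  0.61896376  1.02326514]
dock [([0.6158, -0.2393, -0.0008], 0.67)]
dish [([0.4618, 0.104, -0.0009], 0.6)]
switch_mid [([0.6116, -0.349, 0.0077], 0.21)]
rocker_far_half [([0.6831, 0.1455, 0.0554], 0.7), ([0.6572, 0.1413, 0.0446], 0.56)]
loop_left [([0.5327, -0.0568, 0.0194], 0.45), ([0.784, 0.1433, 0.0035], 0.27)]
loop_right [([0.4298, -0.5532, 0.0056], 0.68), ([0.5398, -0.4086, 0.0162], 0.66)]
stud_left [([0.5678, -0.0623, 0.0214], 0.8), ([0.6146, -0.1297, 0.005], 0.67), ([0.6163, -0.1988, 0.0056], 0.19)]
stud_right [([0.5736, -0.4178, 0.018], 0.69)]
bar_grip [([0.5742, -0.237, 0.0326], 0.79), ([0.7843, 0.1407, -0.0011], 0.69)]
drive1_center [([0.
[... 283 characters left out ...]
 ([0.6151, -0.2776, 0.006], 0.77), ([0.6138, -0.3498, 0.0066], 0.76), ([0.6147, -0.1993, 0.0099], 0.64)]
wrench [([0.8039, -0.1579, 0.0022], 0.84)]
tape [([0.7855, 0.143, 0.0025], 0.59)]
jar [([0.5704, -0.5716, -0.0048], 0.96), ([0.658, 0.1414, 0.0419], 0.48)]
{'fovy': 65.70646984690485, 'cx': 259.3139038500411, 'cy': 188.7168947423591, 'tool_from_camera': array([[-5.59756977e-04, -9.65460487e-01, -2.60548912e-01,
         7.15541480e-02],
       [ 9.99999517e-01, -7.50847899e-04,  6.33882023e-04,
         9.23718335e-06],
       [-8.07620649e-04, -2.60548431e-01,  9.65460441e-01,
        -1.60932173e-01],
       [ 0.00000000e+00,  0.00000000e+00,  0.00000000e+00,
         1.00000000e+00]])}
```

View pics/top0.png

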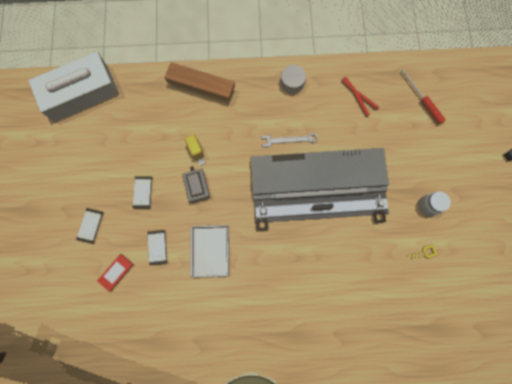

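View pics/scene0.png

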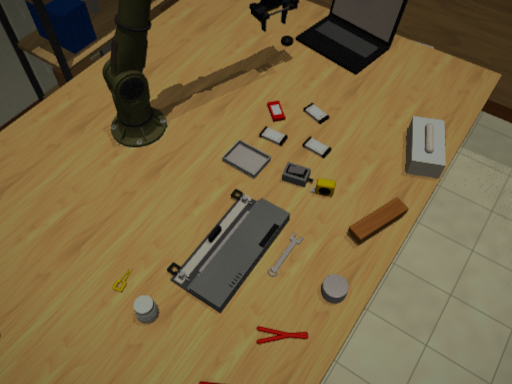

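The top view shows three aluminium drives with black ends at (143,192), (90,226) and (157,247). The red slab at (115,272) and the yellow clip at (428,252) are look-alikes. The dish is at (210,251), the switch at (197,186), the dock at (320,180) with black loops at (262,224) and (379,217), and the jar at (435,204).

```bash
cat > h.py <<'E'
from cell import get_obs, optics, env, nets
import cv2, numpy as np
from scipy.spatial.transform import Rotation as Ro
def tool():
    o=get_obs(); return Ro.from_euler('xyz',o['tool_rot'],degrees=True).as_matrix(), np.array(o['tool_pos'])
def cloud(c):
    Rt,pt=tool(); p,d=optics.read_camera(c); i=optics.camera_info(c)
    f=192/np.tan(np.radians(i['fovy']/2)); v,u=np.mgrid[0:384,0:512]; x=u-i['cx']; y=v-i['cy']
    if c=='wrist':
        r=np.hypot(x,y)+1e-9; k=np.tan(np.minimum(r/f,1.5))/r
        P=np.dstack([x*k*d,y*k*d,d]); T=i['tool_from_camera']
        W=(P@T[:3,:3].T+T[:3,3])@Rt.T+pt
    else:
        P=np.dstack([x/f*d,y/f*d,d]); W=(P-i['t'])@np.array(i['R'])
    W[d==0]=np.nan
    return p,W
def goto(xyz,yaw=180):
    "rows for target TCP pose (tool down), from the measured pose"
    R,p=tool(); t=R.T@(np.array(xyz)-p)*1000
    w=Ro.from_matrix(R.T@Ro.from_euler('xyz',[180,0,yaw],degrees=True).as_matrix()).as_rotvec(degrees=True)
    print('t',np.round(t,1),'w',np.round(w,2))
def find(q,c,n=6):
    for r in nets.place_of(q,c)[:n]: print(q,c,np.round(r['point'],4),round(r['confidence'],2))
def rect(mask,W):
    "min area rectangles of connected mask parts in world xy"
    n,l,s,_=cv2.connectedComponentsWithStats(mask.astype(np.uint8))
    for k in range(1,n):
        if s[k,4]<60: continue
        m=l==k; P=W[m]; P=P[np.isfinite(P[:,0])]
        if len(P)<40: continue
        (cx,cy),(a,b),t=cv2.minAreaRect((P[:,:2]*1000).astype(np.float32))
        if a<b: a,b,t=b,a,t-90
        print('px',s[k,:4],'c',round(cx,1),round(cy,1),'size',round(a),round(b),'yaw',round((t+90)%180-90,1),'z',round(np.median(P[:,2])*1000,1))
E
python3 - <<'E'
from h import *
p,W=cloud('top')
Z=W[...,2]
print('bench z',np.nanmedian(Z), 'std',np.nanstd(Z[300:330,300:400]))
rect((Z>0.0075)&(Z<0.13)&(W[...,0]>.35)&(W[...,0]<.9),W)
goto([.53,-.06,.2])
E
```

```text
bench z 0.0008045430795507501 std 0.0021069323274821358
px [422 101  24  24] c 866.0 -625.0 size 85 28 yaw 27.0 z 25.5
px [185 135  19  26] c 775.2 140.2 size 72 37 yaw 23.9 z 60.7
px [262 134  56  13] c 797.7 -158.2 size 176 34 yaw -89.9 z 9.2
px [250 148 139  83] c 630.2 -237.4 size 410 228 yaw -88.9 z 44.4
px [504 149   8  13] c 712.9 -834.8 size 37 18 yaw -9.8 z 22.6
px [182 167  28  36] c 668.8 141.9 size 111 64 yaw 12.9 z 41.7
px [132 176  21  33] c 649.9 308.0 size 102 52 yaw -4.2 z 16.8
px [418 192  32  25] c 563.1 -565.2 size 62 62 yaw -15.2 z 78.4
px [ 76 208  27  36] c 554.1 466.3 size 101 53 yaw -15.1 z 16.9
px [191 225  38  53] c 460.8 102.9 size 151 108 yaw -0.8 z 24.1
px [147 230  20  36] c 478.9 261.6 size 101 51 yaw 4.0 z 16.8
px [420 245  17  13] c 427.0 -545.8 size 44 35 yaw -78.8 z 11.4
px [ 97 254  36  38] c 411.2 384.1 size 101 51 yaw -41.1 z 16.9
t [-512.6 -502.6   22.6] w [  0.     0.   -22.51]
```

```bash

python3 -m creep '[{"tx":-37,"ty":-25},{"tx":-75,"ty":-50},{"tx":-112,"ty":-75},{"tx":-150,"ty":-100},{"tx":-150,"ty":-100}]'
python3 -m creep '[{"tx":-37,"ty":-25,"wz":-6},{"tx":-75,"ty":-50,"wz":-12},{"tx":-112,"ty":-75,"wz":-18},{"tx":-150,"ty":-100,"wz":-23.6},{"tx":-150,"ty":-100,"wz":-23.6}]'
python3 -m creep '[{"tx":-13,"ty":-180,"tz":-7},{"tx":-13,"ty":-180,"tz":-7},{"tx":-13,"ty":-180,"tz":-7},{"tx":-13,"ty":-180,"tz":-7},{"tx":-13,"ty":-180,"tz":-7}]'
python3 -m creep '[{"tx":-13,"ty":-180,"tz":-7},{"tx":-13,"ty":-180,"tz":-7},{"tx":-13,"ty":-180,"tz":-7},{"tx":-13,"ty":-180,"tz":-7},{"tx":-13,"ty":-180,"tz":-7}]'
python3 -m creep '[{"tx":-13,"ty":-180,"tz":-7},{"tx":-13,"ty":-180,"tz":-7},{"tx":-13,"ty":-180,"tz":-7},{"tx":-13,"ty":-180,"tz":-7},{"tx":-13,"ty":-180,"tz":-7},{"tx":-13,"ty":-180,"tz":-7}]'
python3 - <<'E'
from h import *
p,W=cloud('wrist'); cv2.imwrite('pics/w1.png',p[:,:,::-1]); Z=W[...,2]
rect((Z>0.035)&(Z<0.05),W)
rect((Z>0.011)&(Z<0.03)&(W[...,0]<.61),W)
for q in ['dock','loop_left','stud_left','bar_grip','bay1']: find(q,'wrist')
print(tool())
E
```

```text
px [366  56  40  43] c 199.4 798.8 size 55 54 yaw -26.9 z 22.5
px [414  76  98 157] c 371.0 910.5 size 275 203 yaw -11.4 z 17.3
px [161 285  35  19] c 382.1 408.7 size 57 31 yaw 66.3 z 14.6
(array([[-9.23857128e-01,  3.82737514e-01,  4.97295066e-05],
       [ 3.82737515e-01,  9.23857129e-01,  1.37711773e-05],
       [-4.06722130e-05,  3.17559481e-05, -9.99999999e-01]]), array([0.24880467, 0.60051345, 0.22254791]))validation failed for argument at $[0]...
validation failed for argument at $[0]...
validation failed for argument at $[0]...
validation failed for argument at $[0]...
validation failed for argument at $[0]...
```

```bash

python3 -m creep '[{"wx":0,"wy":0,"wz":0,"tx":-150,"ty":-100,"tz":0,"gripper":1}]'; python3 -m creep --help | head -30
```

```text
time_s: 1.33
tool_pos: [0.264, 0.5718, 0.2216]
tool_rot: [179.9, -0.4, 158.2]
force: [-0.3, -0.2, 0.1]
grip_width: 0.087
grasp_force: 0.0invalid input: not JSON, or not a number
```

```bash

python3 -m creep '[{"wx":0,"wy":0,"wz":0,"tx":-132,"ty":-88,"tz":0,"gripper":1},{"wx":0,"wy":0,"wz":0,"tx":-132,"ty":-88,"tz":0,"gripper":1},{"wx":0,"wy":0,"wz":0,"tx":-132,"ty":-88,"tz":0,"gripper":1},{"wx":0,"wy":0,"wz":0,"tx":-132,"ty":-88,"tz":0,"gripper":1}]'
python3 -m creep '[{"wx":0,"wy":0,"wz":-24,"tx":-132,"ty":-88,"tz":0,"gripper":1},{"wx":0,"wy":0,"wz":-24,"tx":-132,"ty":-88,"tz":0,"gripper":1},{"wx":0,"wy":0,"wz":-24,"tx":-132,"ty":-88,"tz":0,"gripper":1},{"wx":0,"wy":0,"wz":-24,"tx":-132,"ty":-88,"tz":0,"gripper":1},{"wx":0,"wy":0,"wz":-24,"tx":-132,"ty":-88,"tz":0,"gripper":1}]'
python3 -m creep '[{"wx":0,"wy":0,"wz":0,"tx":-13,"ty":-180,"tz":-7,"gripper":1},{"wx":0,"wy":0,"wz":0,"tx":-13,"ty":-180,"tz":-7,"gripper":1},{"wx":0,"wy":0,"wz":0,"tx":-13,"ty":-180,"tz":-7,"gripper":1},{"wx":0,"wy":0,"wz":0,"tx":-13,"ty":-180,"tz":-7,"gripper":1},{"wx":0,"wy":0,"wz":0,"tx":-13,"ty":-180,"tz":-7,"gripper":1}]'
python3 -m creep '[{"wx":0,"wy":0,"wz":0,"tx":-13,"ty":-180,"tz":-7,"gripper":1},{"wx":0,"wy":0,"wz":0,"tx":-13,"ty":-180,"tz":-7,"gripper":1},{"wx":0,"wy":0,"wz":0,"tx":-13,"ty":-180,"tz":-7,"gripper":1},{"wx":0,"wy":0,"wz":0,"tx":-13,"ty":-180,"tz":-7,"gripper":1},{"wx":0,"wy":0,"wz":0,"tx":-13,"ty":-180,"tz":-7,"gripper":1}]'
python3 -m creep '[{"wx":0,"wy":0,"wz":0,"tx":-13,"ty":-180,"tz":-7,"gripper":1},{"wx":0,"wy":0,"wz":0,"tx":-13,"ty":-180,"tz":-7,"gripper":1},{"wx":0,"wy":0,"wz":0,"tx":-13,"ty":-180,"tz":-7,"gripper":1},{"wx":0,"wy":0,"wz":0,"tx":-13,"ty":-180,"tz":-7,"gripper":1},{"wx":0,"wy":0,"wz":0,"tx":-13,"ty":-180,"tz":-7,"gripper":1}]'
python3 -m creep '[{"wx":0,"wy":0,"wz":0,"tx":0,"ty":0,"tz":0,"gripper":1},{"wx":0,"wy":0,"wz":0,"tx":0,"ty":0,"tz":0,"gripper":1}]'
python3 - <<'E'
from h import *
p,W=cloud('wrist'); cv2.imwrite('pics/w1.png',p[:,:,::-1]); Z=W[...,2]
print('t');rect((Z>0.037)&(Z<0.05),W)
print('m');rect((Z>0.011)&(Z<0.03)&(W[...,0]<.61),W)
for q in ['dock','loop_left','stud_left','bar_grip','bay1']: find(q,'wrist')
print(tool())
E
```

```text
time_s: 1.67
tool_pos: [0.3624, 0.431, 0.2228]
tool_rot: [180.0, 0.1, 157.4]
force: [0.6, -0.1, 0.8]
grip_width: 0.0872
grasp_force: 0.0
time_s: 2.08
tool_pos: [0.4542, 0.2932, 0.2231]
tool_rot: [-179.8, 0.2, -179.0]
force: [0.4, -0.7, -0.6]
grip_width: 0.0869
grasp_force: 0.0
time_s: 2.5
tool_pos: [0.4671, 0.1156, 0.2303]
tool_rot: [-179.9, 0.1, -179.0]
force: [-0.2, -1.4, 0.7]
grip_width: 0.0872
grasp_force: 0.0
time_s: 2.92
tool_pos: [0.4839, -0.0643, 0.2375]
tool_rot: [-179.9, 0.1, -179.0]
force: [0.5, -0.1, 0.6]
grip_width: 0.0873
grasp_force: 0.0
time_s: 3.33
tool_pos: [0.5005, -0.2439, 0.2445]
tool_rot: [-179.7, 0.1, -179.0]
force: [-1.6, 0.2, 0.9]
grip_width: 0.0871
grasp_force: 0.0
time_s: 3.5
tool_pos: [0.5015, -0.237, 0.2434]
tool_rot: [180.0, -0.0, -178.7]
force: [0.2, 1.5, 0.7]
grip_width: 0.087
grasp_force: 0.0
t
px [ 36 187  29  29] c 550.4 -551.2 size 59 20 yaw 45.6 z 44.5
px [234 216  46  14] c 574.0 -238.5 size 59 15 yaw -89.2 z 48.1
px [155 269 197  37] c 676.7 -244.0 size 300 63 yaw -88.4 z 43.6
m
px [439  97  64 100] c 461.6 103.1 size 151 112 yaw -0.8 z 20.7
px [122 177 275  58] c 559.6 -238.7 size 401 85 yaw -88.8 z 16.9
px [ 47 183  26  33] c 554.4 -550.9 size 65 24 yaw 33.3 z 20.3
dock wrist [ 0.6102 -0.2354  0.0017] 0.94
dock wrist [ 0.571  -0.2392  0.0373] 0.47
loop_left wrist [ 0.5323 -0.0585  0.0226] 0.76
stud_left wrist [ 0.5717 -0.0601  0.0174] 0.68
bar_grip wrist [ 0.5746 -0.241   0.0346] 0.66
bar_grip wrist [ 0.5741 -0.0605  0.017 ] 0.54
bay1 wrist [ 0.6191 -0.2716  0.0069] 0.74
bay1 wrist [ 0.6061 -0.2017  0.0048] 0.66
bay1 wrist [ 0.6187 -0.3497  0.0081] 0.55
(array([[-9.99591724e-01, -2.85712052e-02,  2.68324723e-04],
       [-2.85709812e-02,  9.99591443e-01,  8.04298859e-04],
       [-2.91194885e-04,  7.96304182e-04, -9.99999641e-01]]), array([ 0.50195602, -0.234974  ,  0.24356947]))
```

View pics/w1.png

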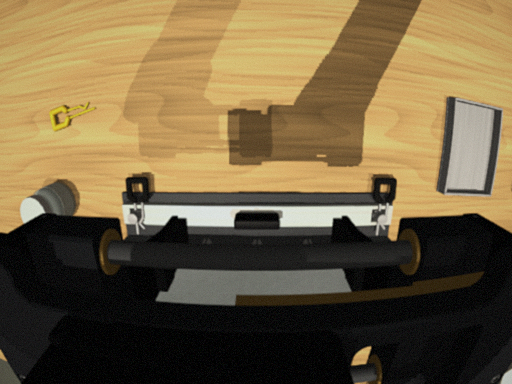

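The upper part of the wrist picture faces the robot. It shows the loops at (137,187) and (383,187), the bar block at (257,219), the dish at (470,145) and the yellow look-alike clip at (72,115). The two black loops sit in the studs, so they are the ones meant.

```bash
python3 - <<'E'
from h import *
p,W=cloud('wrist'); Z=W[...,2]
m=(p.max(2)<70)&(Z>0.012)&(Z<.03)&(W[...,0]<.557)&(W[...,0]>.5)&(W[...,1]<0)
rect(m,W)
goto([.531,-.061,.12],181.1); goto([.531,-.061,.011],181.1); 
E
```

```text
px [124 176  24  25] c 538.4 -409.9 size 35 35 yaw 0.6 z 21.1
px [371 178  24  26] c 532.5 -57.9 size 37 34 yaw 0.8 z 21.3
t [-33.9 173.4 123.7] w [0.03 0.02 0.51]
t [-33.9 173.3 232.7] w [0.03 0.02 0.51]
```

```bash

python3 -m creep '[{"wx":0,"wy":0,"wz":0.5,"tx":-35,"ty":175,"tz":130,"gripper":0.3},{"wx":0,"wy":0,"wz":0.5,"tx":-35,"ty":175,"tz":130,"gripper":0.3},{"wx":0,"wy":0,"wz":0.5,"tx":-35,"ty":175,"tz":130,"gripper":0.3},{"wx":0,"wy":0,"wz":0.5,"tx":-35,"ty":175,"tz":130,"gripper":0.3},{"wx":0,"wy":0,"wz":0.5,"tx":-35,"ty":175,"tz":130,"gripper":0.3}]'
python3 -m creep '[{"wx":0,"wy":0,"wz":0,"tx":0,"ty":0,"tz":0,"gripper":0.3},{"wx":0,"wy":0,"wz":0,"tx":0,"ty":0,"tz":0,"gripper":0.3},{"wx":0,"wy":0,"wz":0,"tx":0,"ty":0,"tz":0,"gripper":0.3}]'
python3 - <<'E'
from h import *
goto([.532,-.059,.011],181.1);print(tool()[1])
E
```

```text
time_s: 4.27
tool_pos: [0.5304, -0.0684, 0.1202]
tool_rot: [180.0, 0.1, -179.0]
force: [-0.1, 0.0, 0.2]
grip_width: 0.0621
grasp_force: 0.0
time_s: 4.52
tool_pos: [0.5304, -0.0707, 0.1212]
tool_rot: [-180.0, 0.0, -179.0]
force: [0.1, -0.3, 0.2]
grip_width: 0.0572
grasp_force: 0.0
t [ -1.8  11.8 110.2] w [-0.03  0.01 -0.05]
[ 0.53042994 -0.07071707  0.12116018]
```

```bash

python3 -m creep '[{"wx":0,"wy":0,"wz":0,"tx":-2,"ty":12,"tz":40,"gripper":0.3},{"wx":0,"wy":0,"wz":0,"tx":-2,"ty":12,"tz":75,"gripper":0.3},{"wx":0,"wy":0,"wz":0,"tx":-2,"ty":12,"tz":95,"gripper":0.3},{"wx":0,"wy":0,"wz":0,"tx":-2,"ty":12,"tz":110,"gripper":0.3},{"wx":0,"wy":0,"wz":0,"tx":-2,"ty":12,"tz":110,"gripper":0.3}]'
python3 -m creep '[{"wx":0,"wy":0,"wz":0,"tx":0,"ty":0,"tz":0,"gripper":-0.8},{"wx":0,"wy":0,"wz":0,"tx":0,"ty":0,"tz":0,"gripper":-0.8},{"wx":0,"wy":0,"wz":0,"tx":0,"ty":0,"tz":0,"gripper":-0.8},{"wx":0,"wy":0,"wz":0,"tx":0,"ty":0,"tz":0,"gripper":-0.8},{"wx":0,"wy":0,"wz":0,"tx":0,"ty":0,"tz":0,"gripper":-0.8}]' 25
```

```text
time_s: 4.93
tool_pos: [0.5301, -0.0602, 0.0089]
tool_rot: [-179.9, -0.2, -179.1]
force: [-0.3, 0.3, -0.2]
grip_width: 0.0565
grasp_force: 0.0
time_s: 5.35
tool_pos: [0.5331, -0.0587, 0.0121]
tool_rot: [180.0, 0.1, -179.0]
force: [0.3, -0.8, 1.2]
grip_width: 0.0352
grasp_force: 24.8
```

```bash

python3 -m creep '[{"wx":0,"wy":0,"wz":0,"tx":10,"ty":0,"tz":0,"gripper":-0.8},{"wx":0,"wy":0,"wz":0,"tx":22,"ty":0,"tz":0,"gripper":-0.8},{"wx":0,"wy":0,"wz":0,"tx":36,"ty":0,"tz":0,"gripper":-0.8},{"wx":0,"wy":0,"wz":0,"tx":52,"ty":0,"tz":0,"gripper":-0.8},{"wx":0,"wy":0,"wz":0,"tx":66,"ty":0,"tz":0,"gripper":-0.8}]' 35
python3 -m creep '[{"wx":0,"wy":0,"wz":0,"tx":0,"ty":0,"tz":-25,"gripper":-0.8},{"wx":0,"wy":0,"wz":0,"tx":0,"ty":0,"tz":-60,"gripper":-0.8},{"wx":0,"wy":0,"wz":0,"tx":0,"ty":0,"tz":-60,"gripper":-0.8}]'
python3 - <<'E'
from h import *
p,d=optics.read_camera('wrist'); cv2.imwrite('pics/w2.png',p[60:260,300:,::-1])
goto([.432,.123,.072],181.1)
E
```

```text
time_s: 5.77
tool_pos: [0.4641, -0.0597, 0.0107]
tool_rot: [180.0, -0.1, -179.0]
force: [-0.3, -1.2, -0.6]
grip_width: 0.0351
grasp_force: 34.7
time_s: 6.02
tool_pos: [0.4691, -0.0601, 0.076]
tool_rot: [179.9, 0.5, -179.0]
force: [1.3, -0.0, 0.5]
grip_width: 0.035
grasp_force: 34.7
t [ 33.  183.3   2. ] w [ 0.08  0.39 -0.1 ]
```

View pics/w2.png

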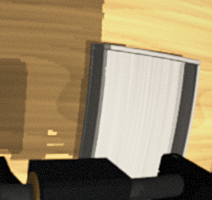

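```bash

python3 -m creep '[{"wx":0,"wy":0,"wz":0,"tx":33,"ty":182,"tz":5,"gripper":-0.8},{"wx":0,"wy":0,"wz":0,"tx":33,"ty":182,"tz":5,"gripper":-0.8},{"wx":0,"wy":0,"wz":0,"tx":33,"ty":182,"tz":5,"gripper":-0.8},{"wx":0,"wy":0,"wz":0,"tx":33,"ty":182,"tz":5,"gripper":-0.8},{"wx":0,"wy":0,"wz":0,"tx":33,"ty":182,"tz":5,"gripper":-0.8}]'
python3 -m creep '[{"wx":0,"wy":0,"wz":0,"tx":0,"ty":0,"tz":20,"gripper":-0.8},{"wx":0,"wy":0,"wz":0,"tx":0,"ty":0,"tz":38,"gripper":-0.8},{"wx":0,"wy":0,"wz":0,"tx":0,"ty":0,"tz":38,"gripper":-0.8},{"wx":0,"wy":0,"wz":0,"tx":0,"ty":0,"tz":38,"gripper":-0.8}]'
python3 -m creep '[{"wx":0,"wy":0,"wz":0,"tx":0,"ty":0,"tz":0,"gripper":0.1},{"wx":0,"wy":0,"wz":0,"tx":0,"ty":0,"tz":0,"gripper":0.1},{"wx":0,"wy":0,"wz":0,"tx":0,"ty":0,"tz":0,"gripper":0.1},{"wx":0,"wy":0,"wz":0,"tx":0,"ty":0,"tz":-40,"gripper":0.1},{"wx":0,"wy":0,"wz":0,"tx":0,"ty":0,"tz":-80,"gripper":0.1}]'
python3 -m creep '[{"wx":0,"wy":0,"wz":0,"tx":-80,"ty":-160,"tz":0,"gripper":0.3},{"wx":0,"wy":0,"wz":0,"tx":-80,"ty":-160,"tz":0,"gripper":0.3},{"wx":0,"wy":0,"wz":0,"tx":-80,"ty":-160,"tz":0,"gripper":0.3},{"wx":0,"wy":0,"wz":0,"tx":-80,"ty":-160,"tz":0,"gripper":0.3},{"wx":0,"wy":0,"wz":0,"tx":-80,"ty":-160,"tz":0,"gripper":0.3}]'
python3 - <<'E'
from h import *
p,W=cloud('top'); cv2.imwrite('pics/t2.png',cv2.resize(p[130:300,170:420,::-1],None,fx=3,fy=3))
find('loop_left','top')
goto([.538,-.412,.11],181.1)
E
```

```text
time_s: 6.48
tool_pos: [0.4271, 0.1267, 0.0649]
tool_rot: [179.9, -0.1, -178.7]
force: [0.0, -1.1, -0.4]
grip_width: 0.0352
grasp_force: 34.7
time_s: 6.82
tool_pos: [0.4282, 0.1208, 0.0266]
tool_rot: [-179.9, -0.2, -179.0]
force: [-0.3, -0.8, 0.6]
grip_width: 0.0349
grasp_force: 34.7
time_s: 7.23
tool_pos: [0.4282, 0.1205, 0.1076]
tool_rot: [-179.9, -0.2, -179.0]
force: [1.2, 1.2, 0.6]
grip_width: 0.0474
grasp_force: 0.0
time_s: 7.65
tool_pos: [0.5154, -0.0442, 0.1096]
tool_rot: [-179.8, 0.3, -179.4]
force: [-1.0, -0.2, 0.2]
grip_width: 0.0564
grasp_force: 0.0
loop_left top [0.4255 0.1216 0.0127] 0.43
t [ -20.  -371.5   -0.6] w [-0.07  0.12 -0.48]
```

View pics/t2.png

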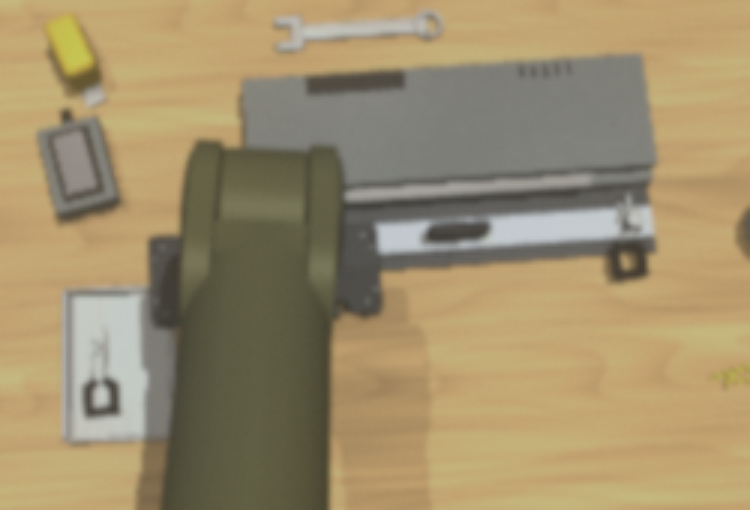

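The left clip lies in the dish (its loop at (100,397) in the crop) and the right loop is still in its stud at (627,262). Next I go to the right clip.

```bash

python3 -m creep '[{"wx":0,"wy":0,"wz":0,"tx":-10,"ty":-185,"tz":0,"gripper":0.3},{"wx":0,"wy":0,"wz":0,"tx":-10,"ty":-185,"tz":0,"gripper":0.3},{"wx":0,"wy":0,"wz":0,"tx":-10,"ty":-185,"tz":0,"gripper":0.3},{"wx":0,"wy":0,"wz":0,"tx":-10,"ty":-185,"tz":0,"gripper":0.3},{"wx":0,"wy":0,"wz":0,"tx":-10,"ty":-185,"tz":0,"gripper":0.3}]'
python3 -m creep '[{"wx":0,"wy":0,"wz":0,"tx":-10,"ty":-185,"tz":0,"gripper":0.3},{"wx":0,"wy":0,"wz":0,"tx":-10,"ty":-185,"tz":0,"gripper":0.3},{"wx":0,"wy":0,"wz":0,"tx":-10,"ty":-185,"tz":0,"gripper":0.3},{"wx":0,"wy":0,"wz":0,"tx":-10,"ty":-185,"tz":0,"gripper":0.3},{"wx":0,"wy":0,"wz":0,"tx":-10,"ty":-185,"tz":0,"gripper":0.3}]'
python3 -m creep '[{"wx":0,"wy":0,"wz":0,"tx":0,"ty":0,"tz":0,"gripper":0.3},{"wx":0,"wy":0,"wz":0,"tx":0,"ty":0,"tz":0,"gripper":0.3}]'
python3 - <<'E'
from h import *
goto([.538,-.411,.010],181.1)
E
```

```text
time_s: 8.17
tool_pos: [0.5254, -0.2263, 0.1088]
tool_rot: [-179.9, 0.1, -179.2]
force: [-0.5, 0.0, 0.5]
grip_width: 0.0566
grasp_force: 0.0
time_s: 8.58
tool_pos: [0.5383, -0.4109, 0.1082]
tool_rot: [-179.8, 0.0, -179.2]
force: [-1.7, -0.0, 0.4]
grip_width: 0.0565
grasp_force: 0.0
time_s: 8.75
tool_pos: [0.5391, -0.4061, 0.1076]
tool_rot: [179.9, -0.0, -179.1]
force: [0.4, 0.9, 0.3]
grip_width: 0.0568
grasp_force: 0.0
t [ 1.2 -5.  97.6] w [ 0.08 -0.01 -0.17]
```

```bash

python3 -m creep '[{"wx":0,"wy":0,"wz":0,"tx":1,"ty":-4,"tz":40,"gripper":0.3},{"wx":0,"wy":0,"wz":0,"tx":1,"ty":-4,"tz":75,"gripper":0.3},{"wx":0,"wy":0,"wz":0,"tx":1,"ty":-4,"tz":90,"gripper":0.3},{"wx":0,"wy":0,"wz":0,"tx":1,"ty":-4,"tz":97,"gripper":0.3},{"wx":0,"wy":0,"wz":0,"tx":1,"ty":-4,"tz":97,"gripper":0.3}]'
python3 -m creep '[{"wx":0,"wy":0,"wz":0,"tx":0,"ty":0,"tz":0,"gripper":-0.8},{"wx":0,"wy":0,"wz":0,"tx":0,"ty":0,"tz":0,"gripper":-0.8},{"wx":0,"wy":0,"wz":0,"tx":0,"ty":0,"tz":0,"gripper":-0.8},{"wx":0,"wy":0,"wz":0,"tx":0,"ty":0,"tz":0,"gripper":-0.8},{"wx":0,"wy":0,"wz":0,"tx":0,"ty":0,"tz":0,"gripper":-0.8}]' 35
python3 -m creep '[{"wx":0,"wy":0,"wz":0,"tx":10,"ty":0,"tz":0,"gripper":-0.8},{"wx":0,"wy":0,"wz":0,"tx":22,"ty":0,"tz":0,"gripper":-0.8},{"wx":0,"wy":0,"wz":0,"tx":36,"ty":0,"tz":0,"gripper":-0.8},{"wx":0,"wy":0,"wz":0,"tx":52,"ty":0,"tz":0,"gripper":-0.8},{"wx":0,"wy":0,"wz":0,"tx":66,"ty":0,"tz":0,"gripper":-0.8}]'
python3 -m creep '[{"wx":0,"wy":0,"wz":0,"tx":0,"ty":0,"tz":-25,"gripper":-0.8},{"wx":0,"wy":0,"wz":0,"tx":0,"ty":0,"tz":-70,"gripper":-0.8},{"wx":0,"wy":0,"wz":0,"tx":0,"ty":0,"tz":-90,"gripper":-0.8},{"wx":0,"wy":0,"wz":0,"tx":0,"ty":0,"tz":-90,"gripper":-0.8}]'
python3 - <<'E'
from h import *
goto([.432,.082,.1],181.1)
E
```

```text
time_s: 9.17
tool_pos: [0.5384, -0.4078, 0.0096]
tool_rot: [179.8, -0.1, -178.9]
force: [0.1, 0.1, 0.6]
grip_width: 0.0564
grasp_force: 0.0
time_s: 9.58
tool_pos: [0.539, -0.411, 0.0121]
tool_rot: [-179.9, 0.1, -179.0]
force: [0.6, 0.2, 2.0]
grip_width: 0.0348
grasp_force: 35.0
time_s: 10.0
tool_pos: [0.4701, -0.4117, 0.0107]
tool_rot: [180.0, -0.1, -179.0]
force: [-0.0, -0.0, -0.2]
grip_width: 0.0347
grasp_force: 35.0
time_s: 10.33
tool_pos: [0.4737, -0.4148, 0.1068]
tool_rot: [-179.7, 0.4, -179.1]
force: [1.0, -1.5, -0.8]
grip_width: 0.0347
grasp_force: 35.0
t [ 33.7 497.4   4. ] w [-0.3   0.44 -0.18]
```

```bash

python3 -m creep '[{"wx":0,"wy":0,"wz":0,"tx":11,"ty":166,"tz":0,"gripper":-0.8},{"wx":0,"wy":0,"wz":0,"tx":11,"ty":166,"tz":0,"gripper":-0.8},{"wx":0,"wy":0,"wz":0,"tx":11,"ty":166,"tz":0,"gripper":-0.8},{"wx":0,"wy":0,"wz":0,"tx":11,"ty":166,"tz":0,"gripper":-0.8}]'
python3 -m creep '[{"wx":0,"wy":0,"wz":0,"tx":11,"ty":166,"tz":0,"gripper":-0.8},{"wx":0,"wy":0,"wz":0,"tx":11,"ty":166,"tz":0,"gripper":-0.8},{"wx":0,"wy":0,"wz":0,"tx":11,"ty":166,"tz":0,"gripper":-0.8},{"wx":0,"wy":0,"wz":0,"tx":11,"ty":166,"tz":0,"gripper":-0.8}]'
python3 -m creep '[{"wx":0,"wy":0,"wz":0,"tx":11,"ty":166,"tz":0,"gripper":-0.8},{"wx":0,"wy":0,"wz":0,"tx":11,"ty":166,"tz":0,"gripper":-0.8},{"wx":0,"wy":0,"wz":0,"tx":11,"ty":166,"tz":0,"gripper":-0.8},{"wx":0,"wy":0,"wz":0,"tx":11,"ty":166,"tz":0,"gripper":-0.8},{"wx":0,"wy":0,"wz":0,"tx":11,"ty":166,"tz":0,"gripper":-0.8}]'
python3 -m creep '[{"wx":0,"wy":0,"wz":0,"tx":0,"ty":0,"tz":0,"gripper":-0.8},{"wx":0,"wy":0,"wz":0,"tx":0,"ty":0,"tz":0,"gripper":-0.8}]'
python3 - <<'E'
from h import *
goto([.43,.082,.029],181.1)
E
```

```text
time_s: 10.67
tool_pos: [0.4565, -0.2442, 0.0998]
tool_rot: [180.0, -0.1, -179.1]
force: [0.4, 0.3, -0.2]
grip_width: 0.0349
grasp_force: 35.0
time_s: 11.0
tool_pos: [0.4428, -0.0784, 0.1003]
tool_rot: [180.0, -0.0, -179.0]
force: [0.9, 0.6, -1.5]
grip_width: 0.0346
grasp_force: 35.0
time_s: 11.42
tool_pos: [0.4284, 0.0935, 0.1003]
tool_rot: [179.8, -0.0, -178.4]
force: [-0.4, 0.1, -0.6]
grip_width: 0.0347
grasp_force: 35.0
time_s: 11.58
tool_pos: [0.4299, 0.0847, 0.1003]
tool_rot: [-180.0, -0.1, -179.0]
force: [-0.1, 0.1, -1.1]
grip_width: 0.0343
grasp_force: 35.0
t [-0.2 -2.6 71.3] w [-0.05 -0.06 -0.1 ]
```

```bash

python3 -m creep '[{"wx":0,"wy":0,"wz":0,"tx":0,"ty":-3,"tz":40,"gripper":-0.8},{"wx":0,"wy":0,"wz":0,"tx":0,"ty":-3,"tz":71,"gripper":-0.8},{"wx":0,"wy":0,"wz":0,"tx":0,"ty":-3,"tz":71,"gripper":-0.8},{"wx":0,"wy":0,"wz":0,"tx":0,"ty":-3,"tz":71,"gripper":-0.8}]'
python3 -m creep '[{"wx":0,"wy":0,"wz":0,"tx":0,"ty":0,"tz":0,"gripper":0.1},{"wx":0,"wy":0,"wz":0,"tx":0,"ty":0,"tz":0,"gripper":0.1},{"wx":0,"wy":0,"wz":0,"tx":0,"ty":0,"tz":0,"gripper":0.1},{"wx":0,"wy":0,"wz":0,"tx":0,"ty":0,"tz":-40,"gripper":0.1},{"wx":0,"wy":0,"wz":0,"tx":0,"ty":0,"tz":-80,"gripper":0.1}]'
python3 -m creep '[{"wx":0,"wy":0,"wz":0,"tx":-70,"ty":-160,"tz":0,"gripper":0.9},{"wx":0,"wy":0,"wz":0,"tx":-70,"ty":-160,"tz":0,"gripper":0.9},{"wx":0,"wy":0,"wz":0,"tx":-70,"ty":-160,"tz":0,"gripper":0.9},{"wx":0,"wy":0,"wz":0,"tx":-70,"ty":-160,"tz":0,"gripper":0.9},{"wx":0,"wy":0,"wz":0,"tx":-70,"ty":-160,"tz":0,"gripper":0.9}]'
python3 -m creep '[{"wx":0,"wy":0,"wz":0,"tx":-67,"ty":-160,"tz":0,"gripper":0.9},{"wx":0,"wy":0,"wz":0,"tx":-67,"ty":-160,"tz":0,"gripper":0.9},{"wx":0,"wy":0,"wz":0,"tx":-67,"ty":-160,"tz":0,"gripper":0.9},{"wx":0,"wy":0,"wz":0,"tx":-67,"ty":-160,"tz":0,"gripper":0.9},{"wx":0,"wy":0,"wz":0,"tx":-67,"ty":-160,"tz":0,"gripper":0.9}]'
python3 -m creep '[{"wx":0,"wy":0,"wz":0,"tx":0,"ty":0,"tz":0,"gripper":0.9}]'
python3 - <<'E'
from h import *
find('loop_left','wrist')
p,W=cloud('wrist'); cv2.imwrite('pics/w3.png',p[:,:,::-1]);Z=W[...,2]
rect((Z>0.037)&(Z<0.055)&(W[...,0]<.6)&(W[...,1]<0),W)
goto([.574,-.2385,.022],181.1)
p,W=cloud('top');find('loop_left','top');cv2.imwrite('pics/t3.png',cv2.resize(p[210:300,170:250,::-1],None,fx=4,fy=4))
E
```

```text
time_s: 11.92
tool_pos: [0.4291, 0.0804, 0.0288]
tool_rot: [-179.9, -0.2, -179.2]
force: [0.2, 0.4, 0.0]
grip_width: 0.0347
grasp_force: 35.0
time_s: 12.33
tool_pos: [0.4292, 0.0819, 0.1103]
tool_rot: [-179.9, -0.2, -179.0]
force: [2.2, 0.7, 0.6]
grip_width: 0.0473
grasp_force: 0.0
time_s: 12.75
tool_pos: [0.5063, -0.0839, 0.1123]
tool_rot: [-179.8, 0.3, -179.5]
force: [-0.5, -0.9, -0.6]
grip_width: 0.0733
grasp_force: 0.0
time_s: 13.17
tool_pos: [0.5744, -0.2434, 0.1114]
tool_rot: [-179.6, 0.2, -179.4]
force: [-1.4, -1.5, 1.3]
grip_width: 0.0824
grasp_force: 0.0
time_s: 13.25
tool_pos: [0.5735, -0.2392, 0.1108]
tool_rot: [-179.8, 0.1, -179.3]
force: [0.3, 0.6, -0.0]
grip_width: 0.0826
grasp_force: 0.0
loop_left wrist [ 0.4657 -0.0645  0.0863] 0.79
px [218 191  76  20] c 573.4 -239.0 size 60 14 yaw -88.9 z 48.2
t [-0.6 -4.4 88.2] w [ 0.05  0.01 -0.11]
loop_left top [0.4259 0.1222 0.0106] 0.5
```

View pics/t3.png

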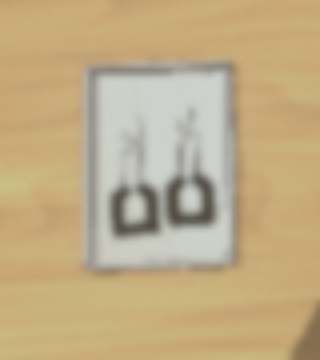

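The crop shows both black clips in the dish, with loops at (134,209) and (190,200). Next is the keeper bar.

```bash

python3 -m creep '[{"wx":0,"wy":0,"wz":0,"tx":-1,"ty":-1,"tz":40,"gripper":0.9},{"wx":0,"wy":0,"wz":0,"tx":-1,"ty":-1,"tz":70,"gripper":0.9},{"wx":0,"wy":0,"wz":0,"tx":-1,"ty":-1,"tz":86,"gripper":0.9},{"wx":0,"wy":0,"wz":0,"tx":-1,"ty":-1,"tz":86,"gripper":0.9}]'
python3 -m creep '[{"wx":0,"wy":0,"wz":0,"tx":0,"ty":0,"tz":0,"gripper":0},{"wx":0,"wy":0,"wz":0,"tx":0,"ty":0,"tz":0,"gripper":0},{"wx":0,"wy":0,"wz":0,"tx":0,"ty":0,"tz":0,"gripper":0},{"wx":0,"wy":0,"wz":0,"tx":0,"ty":0,"tz":0,"gripper":0},{"wx":0,"wy":0,"wz":0,"tx":0,"ty":0,"tz":0,"gripper":0}]' 45
python3 -m creep '[{"wx":0,"wy":0,"wz":0,"tx":0,"ty":0,"tz":-10,"gripper":0},{"wx":0,"wy":0,"wz":0,"tx":0,"ty":0,"tz":-22,"gripper":0},{"wx":0,"wy":0,"wz":0,"tx":0,"ty":0,"tz":-38,"gripper":0},{"wx":0,"wy":0,"wz":0,"tx":0,"ty":0,"tz":-52,"gripper":0},{"wx":0,"wy":0,"wz":0,"tx":0,"ty":0,"tz":-60,"gripper":0}]'
python3 -m creep '[{"wx":0,"wy":0,"wz":0,"tx":0,"ty":0,"tz":0,"gripper":0},{"wx":0,"wy":0,"wz":0,"tx":0,"ty":0,"tz":0,"gripper":0}]'
```

```text
time_s: 13.78
tool_pos: [0.5723, -0.2325, 0.0207]
tool_rot: [179.8, -0.3, -178.8]
force: [-0.7, -0.4, 1.1]
grip_width: 0.0823
grasp_force: 0.0
time_s: 14.2
tool_pos: [0.5753, -0.2371, 0.0257]
tool_rot: [-179.9, 0.2, -179.0]
force: [0.1, -0.7, 3.6]
grip_width: 0.0597
grasp_force: 45.0
time_s: 14.62
tool_pos: [0.5751, -0.2358, 0.0865]
tool_rot: [180.0, 0.1, -179.0]
force: [1.4, -0.5, -2.5]
grip_width: 0.0593
grasp_force: 45.0
time_s: 14.78
tool_pos: [0.5745, -0.2355, 0.0845]
tool_rot: [180.0, 0.1, -179.0]
force: [0.2, 0.9, -2.6]
grip_width: 0.0597
grasp_force: 45.0
```

```bash

python3 -m creep '[{"wx":0,"wy":0,"wz":0,"tx":-30,"ty":0,"tz":0,"gripper":0},{"wx":0,"wy":0,"wz":0,"tx":-60,"ty":0,"tz":0,"gripper":0},{"wx":0,"wy":0,"wz":0,"tx":-90,"ty":0,"tz":0,"gripper":0},{"wx":0,"wy":0,"wz":0,"tx":-115,"ty":0,"tz":0,"gripper":0},{"wx":0,"wy":0,"wz":0,"tx":-125,"ty":0,"tz":0,"gripper":0}]'
python3 -m creep '[{"wx":0,"wy":0,"wz":0,"tx":0,"ty":0,"tz":0,"gripper":0},{"wx":0,"wy":0,"wz":0,"tx":0,"ty":0,"tz":6,"gripper":0},{"wx":0,"wy":0,"wz":0,"tx":0,"ty":0,"tz":12,"gripper":0},{"wx":0,"wy":0,"wz":0,"tx":0,"ty":0,"tz":18,"gripper":0},{"wx":0,"wy":0,"wz":0,"tx":0,"ty":0,"tz":20,"gripper":0}]'
python3 -m creep '[{"wx":0,"wy":0,"wz":0,"tx":0,"ty":0,"tz":0,"gripper":0},{"wx":0,"wy":0,"wz":0,"tx":0,"ty":0,"tz":0,"gripper":0}]'
```

```text
time_s: 15.2
tool_pos: [0.7021, -0.2313, 0.0818]
tool_rot: [179.9, -0.0, -178.8]
force: [-0.2, 0.5, -1.9]
grip_width: 0.0596
grasp_force: 45.0
time_s: 15.62
tool_pos: [0.6976, -0.2341, 0.0648]
tool_rot: [179.9, -0.1, -179.1]
force: [-5.9, 0.9, 13.7]
grip_width: 0.0596
grasp_force: 45.0
time_s: 15.78
tool_pos: [0.6976, -0.2342, 0.0648]
tool_rot: [180.0, -0.1, -179.1]
force: [-2.8, 0.2, 5.5]
grip_width: 0.0595
grasp_force: 45.0
```

```bash

python3 -m creep '[{"wx":0,"wy":0,"wz":0,"tx":0,"ty":0,"tz":0,"gripper":0.7},{"wx":0,"wy":0,"wz":0,"tx":0,"ty":0,"tz":0,"gripper":0.7},{"wx":0,"wy":0,"wz":0,"tx":0,"ty":0,"tz":0,"gripper":0.7},{"wx":0,"wy":0,"wz":0,"tx":0,"ty":0,"tz":0,"gripper":0.7},{"wx":0,"wy":0,"wz":0,"tx":0,"ty":0,"tz":-20,"gripper":0.7}]'
python3 -m creep '[{"wx":0,"wy":0,"wz":0,"tx":0,"ty":0,"tz":-40,"gripper":0.7},{"wx":0,"wy":0,"wz":0,"tx":0,"ty":0,"tz":-80,"gripper":0.7},{"wx":0,"wy":0,"wz":0,"tx":40,"ty":0,"tz":-120,"gripper":0.7},{"wx":0,"wy":0,"wz":0,"tx":80,"ty":0,"tz":-120,"gripper":0.7},{"wx":0,"wy":0,"wz":0,"tx":100,"ty":0,"tz":-120,"gripper":0.7}]'
python3 -m creep '[{"wx":0,"wy":0,"wz":0,"tx":40,"ty":190,"tz":0,"gripper":0.7},{"wx":0,"wy":0,"wz":0,"tx":40,"ty":190,"tz":0,"gripper":0.7},{"wx":0,"wy":0,"wz":0,"tx":40,"ty":190,"tz":0,"gripper":0.7},{"wx":0,"wy":0,"wz":0,"tx":40,"ty":190,"tz":0,"gripper":0.7},{"wx":0,"wy":0,"wz":0,"tx":40,"ty":190,"tz":0,"gripper":0.7}]'
python3 -m creep '[{"wx":0,"wy":0,"wz":0,"tx":40,"ty":190,"tz":0,"gripper":0.7},{"wx":0,"wy":0,"wz":0,"tx":40,"ty":190,"tz":0,"gripper":0.7},{"wx":0,"wy":0,"wz":0,"tx":40,"ty":190,"tz":0,"gripper":0.7},{"wx":0,"wy":0,"wz":0,"tx":40,"ty":190,"tz":0,"gripper":0.7},{"wx":0,"wy":0,"wz":0,"tx":40,"ty":190,"tz":0,"gripper":0.7}]'
python3 -m creep '[{"wx":0,"wy":0,"wz":0,"tx":0,"ty":0,"tz":0,"gripper":0.7}]'
cat >> h.py <<'E'
def survey():
    p,W=cloud('top'); Z=W[...,2]; X=W[...,0]
    rect((Z>0.0075)&(Z<0.13)&(X>.35)&(X<.9),W)
    return p,W
E
python3 - <<'E'
from h import *
p,W=survey(); cv2.imwrite('pics/t4.png',cv2.resize(p[120:300,:420,::-1],None,fx=1.9,fy=1.9)); Z=W[...,2]
print('dock'); rect((Z>.036)&(Z<.052)&(W[...,1]<0)&(W[...,0]>.6)&(W[...,1]>-.5),W)
print('bar'); rect((Z>.053)&(W[...,1]<0)&(W[...,0]>.6)&(W[...,1]>-.5)&(W[...,0]<.76),W)
print(tool()[1])
E
```

```text
time_s: 16.2
tool_pos: [0.6966, -0.2323, 0.0793]
tool_rot: [179.9, -0.4, -179.0]
force: [-1.1, 0.8, -0.6]
grip_width: 0.0733
grasp_force: 0.0
time_s: 16.62
tool_pos: [0.5985, -0.2372, 0.2071]
tool_rot: [-179.9, 0.3, -179.1]
force: [0.4, -1.0, 0.9]
grip_width: 0.0737
grasp_force: 0.0
time_s: 17.03
tool_pos: [0.555, -0.0412, 0.2039]
tool_rot: [179.8, 0.0, -178.8]
force: [1.0, 0.1, -0.0]
grip_width: 0.0736
grasp_force: 0.0
time_s: 17.45
tool_pos: [0.5111, 0.148, 0.204]
tool_rot: [179.9, 0.0, -178.8]
force: [-0.6, -0.0, -0.6]
grip_width: 0.0739
grasp_force: 0.0
time_s: 17.53
tool_pos: [0.5103, 0.1515, 0.2037]
tool_rot: [179.8, -0.0, -178.4]
force: [0.4, 0.1, -1.6]
grip_width: 0.0741
grasp_force: 0.0
px [422 101  24  24] c 866.1 -625.1 size 85 29 yaw 30.0 z 25.2
px [185 135  19  31] c 770.1 140.5 size 83 42 yaw 24.6 z 60.5
px [296 134  21   9] c 802.3 -211.4 size 64 28 yaw 85.7 z 8.8
px [261 136  21  11] c 798.2 -99.8 size 64 35 yaw 89.6 z 9.0
px [250 148 139  74] c 643.2 -236.0 size 412 201 yaw -88.9 z 45.7
px [504 149   8  13] c 712.6 -834.7 size 36 17 yaw -8.0 z 22.5
px [182 167  28  36] c 668.4 141.8 size 110 64 yaw 13.1 z 42.1
px [418 192  32  25] c 563.4 -564.8 size 62 62 yaw 73.7 z 77.8
px [254 205  23  12] c 573.0 -66.9 size 67 31 yaw 80.4 z 9.6
px [ 76 208  22  36] c 554.1 466.0 size 101 54 yaw -14.8 z 16.8
px [191 225  38  53] c 460.6 102.8 size 150 108 yaw -1.0 z 24.0
px [197 240  28  31] c 448.3 100.7 size 88 80 yaw -3.4 z 13.1
px [422 245  15  14] c 428.0 -549.5 size 40 35 yaw -74.5 z 11.6
px [ 97 263  20  29] c 398.9 395.4 size 67 51 yaw -40.3 z 16.5
dock
px [281  65  25  25] c 997.9 -179.6 size 79 77 yaw -4.1 z 49.7
px [250 148 135  25] c 728.5 -234.1 size 411 50 yaw -85.7 z 46.1
px [252 166 137  29] c 652.8 -236.9 size 410 59 yaw -88.6 z 45.9
bar
px [252 157 134  19] c 694.9 -233.8 size 400 32 yaw -88.9 z 58.3
[0.51143422 0.14733814 0.20370424]
```

View pics/t4.png

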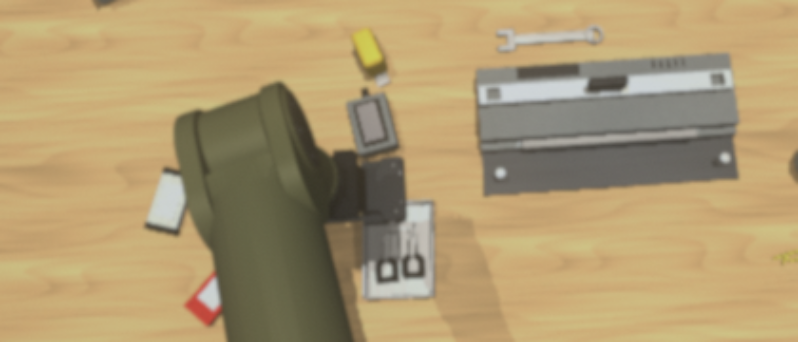

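The bar lies flat on the dock at (607,85) in the crop, over the bare studs at (500,172) and (725,158). Next come the drives; I check them with the wrist camera first.

```bash
python3 - <<'E'
from h import *
p,W=cloud('wrist'); cv2.imwrite('pics/w4.png',p[:,:,::-1]); Z=W[...,2]
rect((Z>.009)&(Z<.03)&(W[...,1]>.17)&(W[...,1]<.6)&(W[...,0]>.3),W)
goto([.452,.2597,.12],184)
E
```

```text
px [404  66  66  77] c 411.9 384.1 size 103 52 yaw -41.7 z 15.1
px [331 106  42  83] c 479.5 261.0 size 101 51 yaw 3.8 z 15.1
px [451 170  41  51] c 542.5 468.9 size 75 53 yaw -16.0 z 15.1
px [359 236  21   6] c 602.0 300.7 size 29 6 yaw 88.8 z 14.5
t [ 57.9 116.6  83.8] w [-0.01  0.01 -2.82]
```

Candidates in the top picture are (143,192), (90,226), (157,247) and (115,272). The first three are aluminium with black ends, so they are drives. The last is red and is not meant. I confirm this in one crop.

```bash
python3 -c "
import cv2;p=cv2.imread('pics/top0.png');cv2.imwrite('pics/c1.png',cv2.resize(p[165:300,65:240],None,fx=4,fy=4,interpolation=cv2.INTER_CUBIC))"
```

```text
(no output)
```

View pics/c1.png

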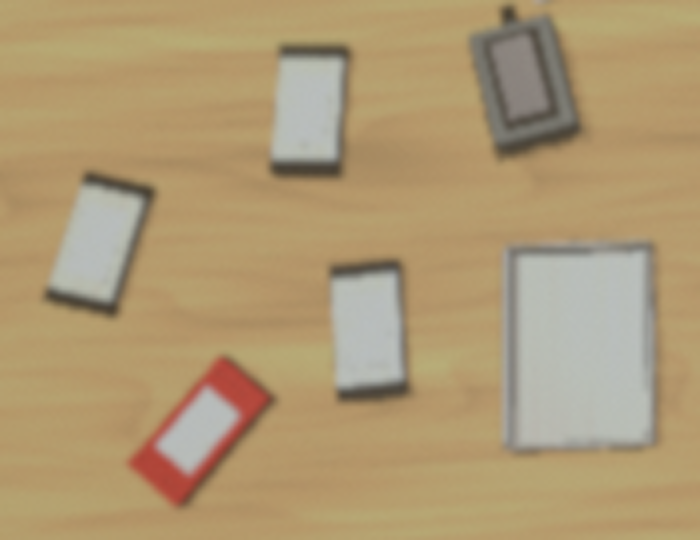

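```bash

python3 -m creep '[{"wx":0,"wy":0,"wz":-2.8,"tx":58,"ty":115,"tz":84,"gripper":0.6},{"wx":0,"wy":0,"wz":-2.8,"tx":58,"ty":115,"tz":84,"gripper":0.6},{"wx":0,"wy":0,"wz":-2.8,"tx":58,"ty":115,"tz":84,"gripper":0.6},{"wx":0,"wy":0,"wz":-2.8,"tx":58,"ty":115,"tz":84,"gripper":0.6},{"wx":0,"wy":0,"wz":-2.8,"tx":58,"ty":115,"tz":84,"gripper":0.6}]'
python3 -m creep '[{"wx":0,"wy":0,"wz":0,"tx":0,"ty":0,"tz":0,"gripper":0.6},{"wx":0,"wy":0,"wz":0,"tx":0,"ty":0,"tz":0,"gripper":0.6},{"wx":0,"wy":0,"wz":0,"tx":0,"ty":0,"tz":0,"gripper":0.6}]'
python3 - <<'E'
from h import *
goto([.452,.2592,.006],183.8);p,W=cloud('wrist'); Z=W[...,2]
rect((Z>.009)&(Z<.03)&(W[...,1]>.17)&(W[...,1]<.6)&(W[...,0]>.3),W)
E
```

```text
time_s: 18.05
tool_pos: [0.4481, 0.2598, 0.1162]
tool_rot: [-179.9, -0.4, -175.9]
force: [-0.6, 0.0, -0.7]
grip_width: 0.0697
grasp_force: 0.0
time_s: 18.3
tool_pos: [0.4546, 0.2552, 0.1208]
tool_rot: [180.0, 0.1, -176.4]
force: [-0.2, -0.8, -0.3]
grip_width: 0.0693
grasp_force: 0.0
t [  2.5   4.1 114.8] w [ 0.01  0.11 -0.22]
px [341 100  99 106] c 411.8 384.2 size 102 52 yaw -41.1 z 15.0
px [236 160  56  85] c 470.5 260.8 size 84 50 yaw 4.0 z 14.9
```

The crop confirms drives at (310,110), (100,243) and (370,330); the red slab at (200,430) is the look-alike.

```bash

python3 -m creep '[{"wx":0,"wy":0,"wz":0,"tx":2,"ty":4,"tz":40,"gripper":0.6},{"wx":0,"wy":0,"wz":0,"tx":2,"ty":4,"tz":80,"gripper":0.6},{"wx":0,"wy":0,"wz":0,"tx":2,"ty":4,"tz":105,"gripper":0.6},{"wx":0,"wy":0,"wz":0,"tx":2,"ty":4,"tz":115,"gripper":0.6},{"wx":0,"wy":0,"wz":0,"tx":2,"ty":4,"tz":115,"gripper":0.6}]'
python3 -m creep '[{"wx":0,"wy":0,"wz":0,"tx":0,"ty":0,"tz":0,"gripper":-0.2},{"wx":0,"wy":0,"wz":0,"tx":0,"ty":0,"tz":0,"gripper":-0.2},{"wx":0,"wy":0,"wz":0,"tx":0,"ty":0,"tz":0,"gripper":-0.2},{"wx":0,"wy":0,"wz":0,"tx":0,"ty":0,"tz":0,"gripper":-0.2},{"wx":0,"wy":0,"wz":0,"tx":0,"ty":0,"tz":0,"gripper":-0.2}]' 45
python3 -m creep '[{"wx":0,"wy":0,"wz":0,"tx":0,"ty":0,"tz":-25,"gripper":-0.2},{"wx":0,"wy":0,"wz":0,"tx":0,"ty":0,"tz":-60,"gripper":-0.2},{"wx":0,"wy":0,"wz":2.8,"tx":0,"ty":0,"tz":-100,"gripper":-0.2},{"wx":0,"wy":0,"wz":2.8,"tx":0,"ty":0,"tz":-100,"gripper":-0.2}]'
python3 - <<'E'
from h import *
goto([.53,-.3485,.1],181.1)
E
```

```text
time_s: 18.77
tool_pos: [0.4496, 0.259, 0.0032]
tool_rot: [-179.8, -0.2, -176.3]
force: [-0.8, -0.3, 0.3]
grip_width: 0.0698
grasp_force: 0.0
time_s: 19.18
tool_pos: [0.4516, 0.2612, 0.0066]
tool_rot: [179.9, 0.1, -176.2]
force: [-0.0, -1.3, 6.0]
grip_width: 0.0494
grasp_force: 44.9
time_s: 19.52
tool_pos: [0.4548, 0.2638, 0.1128]
tool_rot: [179.5, 0.6, -179.1]
force: [2.6, 1.6, -0.9]
grip_width: 0.0495
grasp_force: 44.9
t [ -65.7 -613.5    8.3] w [ 0.48  0.61 -0.22]
```

```bash

python3 -m creep '[{"wx":0,"wy":0,"wz":0,"tx":-15,"ty":-154,"tz":0,"gripper":-0.2},{"wx":0,"wy":0,"wz":0,"tx":-15,"ty":-154,"tz":0,"gripper":-0.2},{"wx":0,"wy":0,"wz":0,"tx":-15,"ty":-154,"tz":0,"gripper":-0.2},{"wx":0,"wy":0,"wz":0,"tx":-15,"ty":-154,"tz":0,"gripper":-0.2}]'
python3 -m creep '[{"wx":0,"wy":0,"wz":0,"tx":-15,"ty":-154,"tz":0,"gripper":-0.2},{"wx":0,"wy":0,"wz":0,"tx":-15,"ty":-154,"tz":0,"gripper":-0.2},{"wx":0,"wy":0,"wz":0,"tx":-15,"ty":-154,"tz":0,"gripper":-0.2},{"wx":0,"wy":0,"wz":0,"tx":-15,"ty":-154,"tz":0,"gripper":-0.2}]'
python3 -m creep '[{"wx":0,"wy":0,"wz":0,"tx":-15,"ty":-154,"tz":0,"gripper":-0.2},{"wx":0,"wy":0,"wz":0,"tx":-15,"ty":-154,"tz":0,"gripper":-0.2},{"wx":0,"wy":0,"wz":0,"tx":-15,"ty":-154,"tz":0,"gripper":-0.2},{"wx":0,"wy":0,"wz":0,"tx":-15,"ty":-154,"tz":0,"gripper":-0.2}]'
python3 -m creep '[{"wx":0,"wy":0,"wz":0,"tx":-15,"ty":-154,"tz":0,"gripper":-0.2},{"wx":0,"wy":0,"wz":0,"tx":-15,"ty":-154,"tz":0,"gripper":-0.2},{"wx":0,"wy":0,"wz":0,"tx":-15,"ty":-154,"tz":0,"gripper":-0.2},{"wx":0,"wy":0,"wz":0,"tx":-15,"ty":-154,"tz":0,"gripper":-0.2},{"wx":0,"wy":0,"wz":0,"tx":-15,"ty":-154,"tz":0,"gripper":-0.2}]'
python3 -m creep '[{"wx":0,"wy":0,"wz":0,"tx":0,"ty":0,"tz":0,"gripper":-0.2},{"wx":0,"wy":0,"wz":0,"tx":0,"ty":0,"tz":0,"gripper":-0.2}]'
python3 - <<'E'
from h import *
goto([.5227,-.3508,.016],181.1)
p,W=cloud('wrist'); Z=W[...,2]; cv2.imwrite('pics/w5.png',p[:,:,::-1])
for q in ['bay4','drive1_center','stud_right']:find(q,'wrist')
E
```

```text
time_s: 19.85
tool_pos: [0.4681, 0.1035, 0.1051]
tool_rot: [-180.0, 0.0, -179.1]
force: [0.4, -0.3, -1.0]
grip_width: 0.0492
grasp_force: 44.9
time_s: 20.18
tool_pos: [0.4856, -0.0505, 0.1053]
tool_rot: [-180.0, 0.1, -179.2]
force: [1.1, 0.0, -1.7]
grip_width: 0.0493
grasp_force: 44.9
time_s: 20.52
tool_pos: [0.5032, -0.2044, 0.1055]
tool_rot: [-179.9, 0.1, -179.1]
force: [0.1, 0.9, -2.2]
grip_width: 0.0495
grasp_force: 44.9
time_s: 20.93
tool_pos: [0.5189, -0.3625, 0.1053]
tool_rot: [-179.6, -0.0, -179.5]
force: [-1.0, -0.6, -0.9]
grip_width: 0.0494
grasp_force: 44.9
time_s: 21.1
tool_pos: [0.5211, -0.353, 0.1044]
tool_rot: [179.9, -0.0, -179.0]
force: [-0.2, 0.4, -0.9]
grip_width: 0.0495
grasp_force: 44.9
t [-1.7  2.  88.4] w [ 0.08 -0.02 -0.08]
bay4 wrist [ 0.6136 -0.1271  0.0054] 0.63
drive1_center wrist [ 0.5525 -0.3543  0.1049] 0.75
stud_right wrist [ 0.5756 -0.4132  0.0219] 0.58
```

View pics/w5.png

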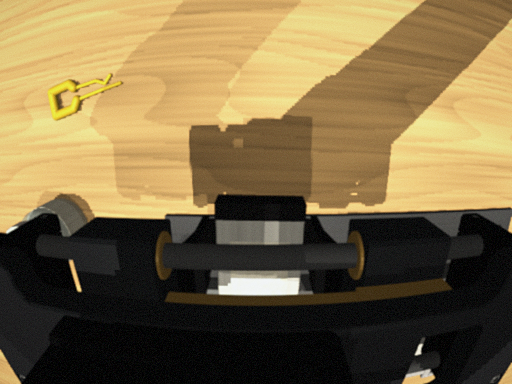

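The wrist picture shows the drive held level, between the fingers at (260,250). I lower it in front of bay 4.

```bash

python3 -m creep '[{"wx":0,"wy":0,"wz":0,"tx":-1,"ty":1,"tz":35,"gripper":-0.2},{"wx":0,"wy":0,"wz":0,"tx":-1,"ty":1,"tz":65,"gripper":-0.2},{"wx":0,"wy":0,"wz":0,"tx":-1,"ty":1,"tz":85,"gripper":-0.2},{"wx":0,"wy":0,"wz":0,"tx":-1,"ty":1,"tz":90,"gripper":-0.2},{"wx":0,"wy":0,"wz":0,"tx":-1,"ty":1,"tz":90,"gripper":-0.2}]'
python3 -m creep '[{"wx":0,"wy":0,"wz":0,"tx":0,"ty":0,"tz":0,"gripper":-0.2}]'
python3 -m creep '[{"wx":0,"wy":0,"wz":0,"tx":0,"ty":0,"tz":0,"gripper":-0.2}]'
python3 -m creep '[{"wx":0,"wy":0,"wz":0,"tx":0,"ty":0,"tz":0,"gripper":-0.2}]'
```

```text
time_s: 21.72
tool_pos: [0.5217, -0.3508, 0.0141]
tool_rot: [179.9, -0.1, -178.9]
force: [-0.3, 0.0, -0.5]
grip_width: 0.0493
grasp_force: 44.9
time_s: 21.8
tool_pos: [0.5228, -0.3525, 0.0156]
tool_rot: [-180.0, 0.1, -178.9]
force: [-0.5, -0.8, -1.8]
grip_width: 0.0493
grasp_force: 44.9
time_s: 21.88
tool_pos: [0.5231, -0.3531, 0.0161]
tool_rot: [-179.9, 0.1, -179.0]
force: [-0.7, -0.5, -0.9]
grip_width: 0.0492
grasp_force: 44.9
time_s: 21.97
tool_pos: [0.5229, -0.3532, 0.0161]
tool_rot: [-179.9, 0.1, -179.0]
force: [0.5, -0.1, -1.9]
grip_width: 0.0494
grasp_force: 44.9
```

```bash

python3 -m creep '[{"wx":0,"wy":0,"wz":0,"tx":0,"ty":2,"tz":1.5,"gripper":-0.2},{"wx":0,"wy":0,"wz":0,"tx":-8,"ty":2,"tz":1.5,"gripper":-0.2},{"wx":0,"wy":0,"wz":0,"tx":-16,"ty":2,"tz":1.5,"gripper":-0.2},{"wx":0,"wy":0,"wz":0,"tx":-24,"ty":2,"tz":1.5,"gripper":-0.2},{"wx":0,"wy":0,"wz":0,"tx":-30,"ty":2,"tz":1.5,"gripper":-0.2}]'
python3 -m creep '[{"wx":0,"wy":0,"wz":0,"tx":-5,"ty":0,"tz":0,"gripper":-0.2},{"wx":0,"wy":0,"wz":0,"tx":-5,"ty":0,"tz":0,"gripper":-0.2}]'
```

```text
time_s: 22.38
tool_pos: [0.5539, -0.35, 0.0135]
tool_rot: [-180.0, 0.1, -178.9]
force: [-0.6, 0.4, -2.1]
grip_width: 0.0491
grasp_force: 44.9
time_s: 22.55
tool_pos: [0.5587, -0.3499, 0.0132]
tool_rot: [-180.0, 0.0, -178.9]
force: [0.8, 1.1, -1.7]
grip_width: 0.0493
grasp_force: 44.9
```

```bash

python3 -m creep '[{"wx":0,"wy":0,"wz":0,"tx":-8,"ty":0,"tz":0,"gripper":-0.2},{"wx":0,"wy":0,"wz":0,"tx":-16,"ty":0,"tz":0,"gripper":-0.2},{"wx":0,"wy":0,"wz":0,"tx":-24,"ty":0,"tz":0,"gripper":-0.2},{"wx":0,"wy":0,"wz":0,"tx":-30,"ty":0,"tz":0,"gripper":-0.2},{"wx":0,"wy":0,"wz":0,"tx":-34,"ty":0,"tz":0,"gripper":-0.2}]'
python3 -m creep '[{"wx":0,"wy":0,"wz":0,"tx":-3,"ty":0,"tz":0,"gripper":-0.2},{"wx":0,"wy":0,"wz":0,"tx":-5,"ty":0,"tz":0,"gripper":-0.2}]'
python3 -m creep '[{"wx":0,"wy":0,"wz":0,"tx":-2,"ty":0,"tz":0,"gripper":-0.2},{"wx":0,"wy":0,"wz":0,"tx":-3,"ty":0,"tz":0,"gripper":-0.2}]'
```

```text
time_s: 22.97
tool_pos: [0.5923, -0.3493, 0.0133]
tool_rot: [180.0, 0.0, -178.9]
force: [0.2, -0.3, -1.1]
grip_width: 0.0497
grasp_force: 44.9
time_s: 23.13
tool_pos: [0.5963, -0.3496, 0.0133]
tool_rot: [180.0, -0.0, -179.0]
force: [0.9, 0.1, -1.8]
grip_width: 0.0492
grasp_force: 44.9
time_s: 23.3
tool_pos: [0.598, -0.3497, 0.0131]
tool_rot: [180.0, -0.1, -179.0]
force: [-3.0, 0.4, -1.6]
grip_width: 0.0494
grasp_force: 44.9
```

```bash

python3 -m creep '[{"wx":0,"wy":0,"wz":0,"tx":-1.5,"ty":0,"tz":0,"gripper":-0.2},{"wx":0,"wy":0,"wz":0,"tx":-2,"ty":0,"tz":0,"gripper":-0.2}]'
python3 -m creep '[{"wx":0,"wy":0,"wz":0,"tx":0,"ty":0,"tz":0,"gripper":0.3},{"wx":0,"wy":0,"wz":0,"tx":0,"ty":0,"tz":0,"gripper":0.3},{"wx":0,"wy":0,"wz":0,"tx":0,"ty":0,"tz":0,"gripper":0.3},{"wx":0,"wy":0,"wz":0,"tx":0,"ty":0,"tz":-15,"gripper":0.3},{"wx":0,"wy":0,"wz":0,"tx":5,"ty":0,"tz":-50,"gripper":0.3}]'
python3 -m creep '[{"wx":0,"wy":0,"wz":0,"tx":40,"ty":60,"tz":-60,"gripper":0.6},{"wx":0,"wy":0,"wz":0,"tx":60,"ty":160,"tz":-90,"gripper":0.6},{"wx":0,"wy":0,"wz":0,"tx":60,"ty":160,"tz":-90,"gripper":0.6},{"wx":0,"wy":0,"wz":0,"tx":60,"ty":160,"tz":-90,"gripper":0.6},{"wx":0,"wy":0,"wz":0,"tx":60,"ty":160,"tz":-90,"gripper":0.6}]'
python3 - <<'E'
from h import *
p,W=cloud('wrist'); Z=W[...,2]
rect((Z>.012)&(Z<.03)&(W[...,1]<-.1)&(W[...,1]>-.5)&(W[...,0]>.5),W)
p,W=survey()
rect((Z>.013)&(Z<.03)&(W[...,1]<-.1)&(W[...,1]>-.5)&(W[...,0]>.5),W)
print(tool()[1])
E
```

```text
time_s: 23.47
tool_pos: [0.5981, -0.3498, 0.0128]
tool_rot: [179.9, -0.3, -179.0]
force: [-7.1, 1.7, 1.2]
grip_width: 0.0492
grasp_force: 44.8
time_s: 23.88
tool_pos: [0.5946, -0.3468, 0.06]
tool_rot: [179.8, -0.4, -178.9]
force: [0.0, 1.0, 0.1]
grip_width: 0.0566
grasp_force: 0.0
time_s: 24.3
tool_pos: [0.5335, -0.1876, 0.1561]
tool_rot: [179.9, 0.2, -178.9]
force: [0.7, 0.6, 0.8]
grip_width: 0.069
grasp_force: 0.0
px [ 66 205  15  11] c 574.3 -413.4 size 16 9 yaw 47.2 z 17.5
px [100 211  40   7] c 577.1 -349.4 size 51 6 yaw 87.7 z 20.1
px [422 101  24  24] c 867.1 -624.4 size 88 30 yaw 30.9 z 25.1
px [185 135  19  29] c 773.0 139.3 size 77 37 yaw 23.7 z 60.5
px [297 134  21   9] c 800.0 -214.5 size 65 27 yaw -86.6 z 9.1
px [262 136  36  11] c 794.5 -126.3 size 111 34 yaw 85.0 z 9.4
px [337 148  52  49] c 674.1 -370.2 size 144 143 yaw 1.4 z 46.2
px [504 149   8  13] c 712.6 -835.1 size 36 17 yaw -8.3 z 21.4
px [250 152  74  60] c 659.2 -143.7 size 224 165 yaw -88.8 z 46.5
px [182 167  28  36] c 667.4 141.5 size 109 64 yaw 13.3 z 42.0
px [132 176  20  33] c 650.1 308.2 size 102 52 yaw -4.3 z 16.8
px [418 192  32  25] c 563.1 -565.0 size 62 62 yaw 72.2 z 78.1
px [370 197  19  17] c 574.6 -418.7 size 65 39 yaw 59.0 z 9.7
px [ 76 208  27  36] c 554.9 468.9 size 101 60 yaw -15.9 z 16.8
px [254 208  15  15] c 559.7 -54.9 size 41 41 yaw 7.9 z 9.7
px [191 225  38  53] c 460.5 102.9 size 150 108 yaw -0.6 z 24.3
px [211 238  15  30] c 454.1 77.1 size 86 41 yaw -5.6 z 13.4
px [194 244  16  28] c 445.0 130.0 size 77 46 yaw 14.2 z 13.2
px [422 245  15  14] c 427.8 -550.3 size 38 34 yaw -74.6 z 10.8
px [ 97 254  36  38] c 410.9 384.5 size 102 51 yaw -40.6 z 16.6
px [364 206  13  16] c 553.0 -384.6 size 46 26 yaw -46.2 z 6.0
[ 0.5350704  -0.18556647  0.15693538]
```

```bash

python3 -m creep '[{"wx":0,"wy":0,"wz":0,"tx":-30,"ty":170,"tz":0,"gripper":0.6},{"wx":0,"wy":0,"wz":0,"tx":-30,"ty":170,"tz":0,"gripper":0.6},{"wx":0,"wy":0,"wz":0,"tx":-30,"ty":170,"tz":0,"gripper":0.6},{"wx":0,"wy":0,"wz":0,"tx":-30,"ty":170,"tz":0,"gripper":0.6},{"wx":0,"wy":0,"wz":0,"tx":-30,"ty":170,"tz":0,"gripper":0.6}]'
python3 -m creep '[{"wx":0,"wy":0,"wz":0,"tx":-30,"ty":170,"tz":0,"gripper":0.6},{"wx":0,"wy":0,"wz":0,"tx":-30,"ty":170,"tz":0,"gripper":0.6},{"wx":0,"wy":0,"wz":0,"tx":-30,"ty":170,"tz":0,"gripper":0.6},{"wx":0,"wy":0,"wz":0,"tx":-30,"ty":170,"tz":0,"gripper":0.6},{"wx":0,"wy":0,"wz":0,"tx":-30,"ty":170,"tz":0,"gripper":0.6}]'
python3 -m creep '[{"wx":0,"wy":0,"wz":5.2,"tx":-37,"ty":154,"tz":35,"gripper":0.6},{"wx":0,"wy":0,"wz":5.2,"tx":-37,"ty":154,"tz":35,"gripper":0.6},{"wx":0,"wy":0,"wz":5.2,"tx":-37,"ty":154,"tz":35,"gripper":0.6},{"wx":0,"wy":0,"wz":5.2,"tx":-37,"ty":154,"tz":35,"gripper":0.6},{"wx":0,"wy":0,"wz":5.2,"tx":-37,"ty":154,"tz":35,"gripper":0.6}]'
python3 -m creep '[{"wx":0,"wy":0,"wz":0,"tx":0,"ty":0,"tz":0,"gripper":0.6},{"wx":0,"wy":0,"wz":0,"tx":0,"ty":0,"tz":0,"gripper":0.6},{"wx":0,"wy":0,"wz":0,"tx":0,"ty":0,"tz":0,"gripper":0.6}]'
python3 - <<'E'
from h import *
goto([.6226,.3101,.006],175.8);p,W=cloud('wrist'); Z=W[...,2]
rect((Z>.009)&(Z<.03)&(W[...,1]>.17)&(W[...,1]<.6)&(W[...,0]>.3),W)
E
```

```text
time_s: 24.82
tool_pos: [0.562, -0.011, 0.154]
tool_rot: [179.7, 0.1, -178.4]
force: [-0.1, 2.1, -1.4]
grip_width: 0.0697
grasp_force: 0.0
time_s: 25.23
tool_pos: [0.5878, 0.1602, 0.1537]
tool_rot: [179.7, 0.1, -178.4]
force: [-0.5, 1.6, 0.2]
grip_width: 0.0697
grasp_force: 0.0
time_s: 25.65
tool_pos: [0.62, 0.3149, 0.1156]
tool_rot: [179.8, -0.1, 176.4]
force: [-2.4, 1.8, -1.5]
grip_width: 0.07
grasp_force: 0.0
time_s: 25.9
tool_pos: [0.623, 0.3021, 0.1193]
tool_rot: [-180.0, 0.1, 175.6]
force: [0.1, -0.0, -0.8]
grip_width: 0.0696
grasp_force: 0.0
t [  1.2   8.  113.3] w [-0.04  0.09 -0.19]
px [296   0  39  17] c 457.8 367.1 size 35 18 yaw 89.0 z 14.9
px [387  53  63 111] c 554.7 466.5 size 101 52 yaw -15.8 z 15.1
px [257 112  57 109] c 605.6 327.7 size 101 50 yaw -3.3 z 14.9
```

Drive A was knocked aside; it is now at (606,328), so I retarget.

```bash

python3 -m creep '[{"wx":0,"wy":0,"wz":-1,"tx":46,"ty":24,"tz":0,"gripper":0.6},{"wx":0,"wy":0,"wz":-1,"tx":46,"ty":24,"tz":0,"gripper":0.6},{"wx":0,"wy":0,"wz":-1,"tx":46,"ty":24,"tz":0,"gripper":0.6},{"wx":0,"wy":0,"wz":-1,"tx":46,"ty":24,"tz":0,"gripper":0.6},{"wx":0,"wy":0,"wz":-1,"tx":46,"ty":24,"tz":0,"gripper":0.6}]'
python3 - <<'E'
from h import *
p,W=cloud('wrist'); Z=W[...,2]
rect((Z>.009)&(Z<.03)&(W[...,1]>.17)&(W[...,1]<.6)&(W[...,0]>.3),W)
find('drive1_center','wrist');goto([.5781,.3293,.006],176.7);
E
```

```text
time_s: 26.37
tool_pos: [0.5789, 0.3304, 0.1193]
tool_rot: [180.0, 0.1, 176.7]
force: [0.5, -0.4, -0.1]
grip_width: 0.0695
grasp_force: 0.0
px [252   0  98  64] c 418.7 378.2 size 84 51 yaw -41.1 z 15.0
px [359  99  72 111] c 555.0 466.1 size 102 52 yaw -15.5 z 15.0
px [230 162  56  83] c 595.6 328.1 size 82 50 yaw -3.4 z 14.9
px [421 372  14  12] c 908.5 580.2 size 24 5 yaw -67.4 z 17.4
drive1_center wrist [0.4125 0.3857 0.0088] 0.55
t [  1.   -1.1 112.9] w [-0.02  0.08 -0.06]
```

```bash

python3 -m creep '[{"wx":0,"wy":0,"wz":0,"tx":1,"ty":-1,"tz":40,"gripper":0.6},{"wx":0,"wy":0,"wz":0,"tx":1,"ty":-1,"tz":80,"gripper":0.6},{"wx":0,"wy":0,"wz":0,"tx":1,"ty":-1,"tz":103,"gripper":0.6},{"wx":0,"wy":0,"wz":0,"tx":1,"ty":-1,"tz":113,"gripper":0.6},{"wx":0,"wy":0,"wz":0,"tx":1,"ty":-1,"tz":113,"gripper":0.6}]'
python3 -m creep '[{"wx":0,"wy":0,"wz":0,"tx":0,"ty":0,"tz":0,"gripper":-0.2},{"wx":0,"wy":0,"wz":0,"tx":0,"ty":0,"tz":0,"gripper":-0.2},{"wx":0,"wy":0,"wz":0,"tx":0,"ty":0,"tz":0,"gripper":-0.2},{"wx":0,"wy":0,"wz":0,"tx":0,"ty":0,"tz":0,"gripper":-0.2},{"wx":0,"wy":0,"wz":0,"tx":0,"ty":0,"tz":0,"gripper":-0.2}]' 45
python3 -m creep '[{"wx":0,"wy":0,"wz":0,"tx":0,"ty":0,"tz":-25,"gripper":-0.2},{"wx":0,"wy":0,"wz":0,"tx":0,"ty":0,"tz":-60,"gripper":-0.2},{"wx":0,"wy":0,"wz":-4.4,"tx":0,"ty":0,"tz":-100,"gripper":-0.2},{"wx":0,"wy":0,"wz":-4.4,"tx":0,"ty":0,"tz":-100,"gripper":-0.2},{"wx":0,"wy":0,"wz":-4.4,"tx":0,"ty":0,"tz":-100,"gripper":-0.2}]'
python3 - <<'E'
from h import *
goto([.5198,-.2008,.1],181.1)
E
```

```text
time_s: 26.88
tool_pos: [0.576, 0.3294, 0.0033]
tool_rot: [-179.8, -0.1, 176.7]
force: [0.5, -0.4, 0.0]
grip_width: 0.0697
grasp_force: 0.0
time_s: 27.3
tool_pos: [0.5775, 0.3311, 0.007]
tool_rot: [180.0, 0.1, 176.8]
force: [-0.7, -1.1, 5.8]
grip_width: 0.0493
grasp_force: 44.8
time_s: 27.72
tool_pos: [0.5784, 0.3326, 0.109]
tool_rot: [179.8, 0.3, -178.8]
force: [0.1, 0.2, -2.3]
grip_width: 0.0497
grasp_force: 44.8
t [  69.7 -532.1    6.4] w [0.24 0.3  0.09]
```

```bash

python3 -m creep '[{"wx":0,"wy":0,"wz":0,"tx":23,"ty":-177,"tz":0,"gripper":-0.2},{"wx":0,"wy":0,"wz":0,"tx":23,"ty":-177,"tz":0,"gripper":-0.2},{"wx":0,"wy":0,"wz":0,"tx":23,"ty":-177,"tz":0,"gripper":-0.2},{"wx":0,"wy":0,"wz":0,"tx":23,"ty":-177,"tz":0,"gripper":-0.2},{"wx":0,"wy":0,"wz":0,"tx":23,"ty":-177,"tz":0,"gripper":-0.2}]'
python3 -m creep '[{"wx":0,"wy":0,"wz":0,"tx":23,"ty":-177,"tz":0,"gripper":-0.2},{"wx":0,"wy":0,"wz":0,"tx":23,"ty":-177,"tz":0,"gripper":-0.2},{"wx":0,"wy":0,"wz":0,"tx":23,"ty":-177,"tz":0,"gripper":-0.2},{"wx":0,"wy":0,"wz":0,"tx":23,"ty":-177,"tz":0,"gripper":-0.2},{"wx":0,"wy":0,"wz":0,"tx":23,"ty":-177,"tz":0,"gripper":-0.2}]'
python3 -m creep '[{"wx":0,"wy":0,"wz":0,"tx":23,"ty":-177,"tz":0,"gripper":-0.2},{"wx":0,"wy":0,"wz":0,"tx":23,"ty":-177,"tz":0,"gripper":-0.2},{"wx":0,"wy":0,"wz":0,"tx":23,"ty":-177,"tz":0,"gripper":-0.2},{"wx":0,"wy":0,"wz":0,"tx":23,"ty":-177,"tz":0,"gripper":-0.2},{"wx":0,"wy":0,"wz":0,"tx":23,"ty":-177,"tz":0,"gripper":-0.2}]'
python3 -m creep '[{"wx":0,"wy":0,"wz":0,"tx":0,"ty":0,"tz":0,"gripper":-0.2},{"wx":0,"wy":0,"wz":0,"tx":0,"ty":0,"tz":0,"gripper":-0.2},{"wx":0,"wy":0,"wz":0,"tx":0,"ty":0,"tz":0,"gripper":-0.2},{"wx":0,"wy":0,"wz":0,"tx":0,"ty":0,"tz":0,"gripper":-0.2}]'
python3 - <<'E'
from h import *
goto([.5198,-.2008,.0142],181.1)
p,W=cloud('wrist');find('drive1_center','wrist')
E
```

```text
time_s: 28.13
tool_pos: [0.5555, 0.1446, 0.1039]
tool_rot: [-179.7, -0.2, -179.3]
force: [0.2, -1.0, -1.7]
grip_width: 0.0493
grasp_force: 44.8
time_s: 28.55
tool_pos: [0.5355, -0.0318, 0.1045]
tool_rot: [-179.8, -0.1, -179.3]
force: [0.4, -0.5, -1.4]
grip_width: 0.0491
grasp_force: 44.8
time_s: 28.97
tool_pos: [0.5155, -0.2089, 0.1048]
tool_rot: [-179.8, -0.1, -179.3]
force: [-2.0, -0.7, -0.7]
grip_width: 0.0497
grasp_force: 44.8
time_s: 29.3
tool_pos: [0.5188, -0.1987, 0.1047]
tool_rot: [179.9, -0.1, -178.6]
force: [0.2, -0.7, -1.8]
grip_width: 0.0493
grasp_force: 44.8
t [-1.  -2.2 90.5] w [ 0.07 -0.05  0.27]
```

```bash

python3 -m creep '[{"wx":0,"wy":0,"wz":0.3,"tx":-1,"ty":-2,"tz":35,"gripper":-0.2},{"wx":0,"wy":0,"wz":0.3,"tx":-1,"ty":-2,"tz":65,"gripper":-0.2},{"wx":0,"wy":0,"wz":0.3,"tx":-1,"ty":-2,"tz":82,"gripper":-0.2},{"wx":0,"wy":0,"wz":0.3,"tx":-1,"ty":-2,"tz":88,"gripper":-0.2},{"wx":0,"wy":0,"wz":0.3,"tx":-1,"ty":-2,"tz":88,"gripper":-0.2}]'
python3 -m creep '[{"wx":0,"wy":0,"wz":0,"tx":0,"ty":0,"tz":0,"gripper":-0.2},{"wx":0,"wy":0,"wz":0,"tx":0,"ty":0,"tz":0,"gripper":-0.2},{"wx":0,"wy":0,"wz":0,"tx":0,"ty":0,"tz":0,"gripper":-0.2},{"wx":0,"wy":0,"wz":0,"tx":0,"ty":0,"tz":0,"gripper":-0.2}]'
```

```text
time_s: 29.82
tool_pos: [0.5186, -0.2018, 0.0159]
tool_rot: [180.0, -0.2, -179.0]
force: [-0.8, -0.3, -1.0]
grip_width: 0.0496
grasp_force: 44.8
time_s: 30.15
tool_pos: [0.5206, -0.2032, 0.0187]
tool_rot: [-180.0, 0.1, -179.1]
force: [1.4, 0.2, -2.4]
grip_width: 0.0491
grasp_force: 44.8
```

```bash

python3 -m creep '[{"wx":0,"wy":0,"wz":0,"tx":0,"ty":2.3,"tz":3,"gripper":-0.2},{"wx":0,"wy":0,"wz":0,"tx":-8,"ty":2.3,"tz":5,"gripper":-0.2},{"wx":0,"wy":0,"wz":0,"tx":-16,"ty":2.3,"tz":5,"gripper":-0.2},{"wx":0,"wy":0,"wz":0,"tx":-24,"ty":2.3,"tz":5,"gripper":-0.2},{"wx":0,"wy":0,"wz":0,"tx":-32,"ty":2.3,"tz":5,"gripper":-0.2}]'
python3 -m creep '[{"wx":0,"wy":0,"wz":0,"tx":-5,"ty":0,"tz":0,"gripper":-0.2},{"wx":0,"wy":0,"wz":0,"tx":-8,"ty":0,"tz":0,"gripper":-0.2}]'
```

```text
time_s: 30.57
tool_pos: [0.5514, -0.2009, 0.013]
tool_rot: [180.0, -0.1, -179.1]
force: [-5.7, -0.8, 6.7]
grip_width: 0.0491
grasp_force: 44.9
time_s: 30.73
tool_pos: [0.5596, -0.2007, 0.013]
tool_rot: [-180.0, -0.1, -179.1]
force: [-6.7, -0.2, 8.3]
grip_width: 0.049
grasp_force: 44.9
```

```bash

python3 -m creep '[{"wx":0,"wy":0,"wz":0,"tx":-8,"ty":0,"tz":-0.7,"gripper":-0.2},{"wx":0,"wy":0,"wz":0,"tx":-16,"ty":0,"tz":-0.7,"gripper":-0.2},{"wx":0,"wy":0,"wz":0,"tx":-24,"ty":0,"tz":-0.7,"gripper":-0.2},{"wx":0,"wy":0,"wz":0,"tx":-30,"ty":0,"tz":-0.7,"gripper":-0.2},{"wx":0,"wy":0,"wz":0,"tx":-32,"ty":0,"tz":-0.7,"gripper":-0.2}]'
python3 -m creep '[{"wx":0,"wy":0,"wz":0,"tx":-2,"ty":0,"tz":0,"gripper":-0.2},{"wx":0,"wy":0,"wz":0,"tx":-4,"ty":0,"tz":0,"gripper":-0.2}]'
python3 -m creep '[{"wx":0,"wy":0,"wz":0,"tx":-2,"ty":0,"tz":0,"gripper":-0.2},{"wx":0,"wy":0,"wz":0,"tx":-3,"ty":0,"tz":0,"gripper":-0.2}]'
```

```text
time_s: 31.15
tool_pos: [0.5929, -0.1992, 0.013]
tool_rot: [-180.0, 0.0, -179.0]
force: [-3.1, 0.5, 3.5]
grip_width: 0.0493
grasp_force: 44.9
time_s: 31.32
tool_pos: [0.5947, -0.1995, 0.013]
tool_rot: [180.0, -0.1, -179.1]
force: [-9.0, 1.7, 8.0]
grip_width: 0.0492
grasp_force: 44.9
time_s: 31.48
tool_pos: [0.5947, -0.1995, 0.013]
tool_rot: [179.9, -0.4, -179.1]
force: [-13.7, 2.5, 11.9]
grip_width: 0.0495
grasp_force: 44.9
```

```bash

python3 -m creep '[{"wx":0,"wy":0,"wz":0,"tx":0,"ty":0,"tz":0,"gripper":0.3},{"wx":0,"wy":0,"wz":0,"tx":0,"ty":0,"tz":0,"gripper":0.3},{"wx":0,"wy":0,"wz":0,"tx":0,"ty":0,"tz":0,"gripper":0.3},{"wx":0,"wy":0,"wz":0,"tx":0,"ty":0,"tz":-15,"gripper":0.3},{"wx":0,"wy":0,"wz":0,"tx":5,"ty":0,"tz":-50,"gripper":0.3}]'
python3 -m creep '[{"wx":0,"wy":0,"wz":0,"tx":10,"ty":30,"tz":-30,"gripper":0.6},{"wx":0,"wy":0,"wz":0,"tx":20,"ty":60,"tz":-60,"gripper":0.6},{"wx":0,"wy":0,"wz":0,"tx":20,"ty":170,"tz":-90,"gripper":0.6},{"wx":0,"wy":0,"wz":0,"tx":20,"ty":170,"tz":-90,"gripper":0.6},{"wx":0,"wy":0,"wz":0,"tx":20,"ty":170,"tz":-90,"gripper":0.6}]'
python3 -m creep '[{"wx":0,"wy":0,"wz":0,"tx":10,"ty":190,"tz":0,"gripper":0.6},{"wx":0,"wy":0,"wz":0,"tx":10,"ty":190,"tz":0,"gripper":0.6},{"wx":0,"wy":0,"wz":0,"tx":10,"ty":190,"tz":0,"gripper":0.6},{"wx":0,"wy":0,"wz":0,"tx":10,"ty":190,"tz":0,"gripper":0.6},{"wx":0,"wy":0,"wz":0,"tx":10,"ty":190,"tz":0,"gripper":0.6}]'
python3 -m creep '[{"wx":0,"wy":0,"wz":16,"tx":10,"ty":190,"tz":0,"gripper":0.6},{"wx":0,"wy":0,"wz":16,"tx":10,"ty":190,"tz":0,"gripper":0.6},{"wx":0,"wy":0,"wz":16,"tx":10,"ty":190,"tz":0,"gripper":0.6},{"wx":0,"wy":0,"wz":16,"tx":10,"ty":190,"tz":0,"gripper":0.6},{"wx":0,"wy":0,"wz":16,"tx":10,"ty":190,"tz":0,"gripper":0.6}]'
python3 -m creep '[{"wx":0,"wy":0,"wz":0,"tx":0,"ty":0,"tz":0,"gripper":0.6},{"wx":0,"wy":0,"wz":0,"tx":0,"ty":0,"tz":0,"gripper":0.6},{"wx":0,"wy":0,"wz":0,"tx":0,"ty":0,"tz":0,"gripper":0.6}]'
python3 - <<'E'
from h import *
p,W=cloud('wrist'); Z=W[...,2]
rect((Z>.009)&(Z<.03)&(W[...,1]>.17)&(W[...,1]<.6)&(W[...,0]>.3),W)
goto([.5282,.4736,.12],164.5)
p,W=cloud('top'); Z=W[...,2]
rect((Z>.0125)&(Z<.025)&(W[...,1]<-.1)&(W[...,1]>-.5)&(W[...,0]>.5)&(W[...,0]<.62),W)
E
```

```text
time_s: 31.9
tool_pos: [0.5914, -0.1977, 0.06]
tool_rot: [179.9, -0.4, -179.0]
force: [-0.0, 0.2, 1.1]
grip_width: 0.0564
grasp_force: 0.0
time_s: 32.32
tool_pos: [0.5717, -0.0268, 0.1559]
tool_rot: [179.9, 0.2, -179.0]
force: [0.7, 0.7, 0.3]
grip_width: 0.0691
grasp_force: 0.0
time_s: 32.73
tool_pos: [0.5572, 0.1666, 0.1545]
tool_rot: [179.8, 0.1, -178.8]
force: [0.2, 0.7, 0.6]
grip_width: 0.0697
grasp_force: 0.0
time_s: 33.15
tool_pos: [0.5433, 0.3565, 0.1543]
tool_rot: [179.8, -0.0, 165.2]
force: [-0.5, 1.9, 0.2]
grip_width: 0.0692
grasp_force: 0.0
time_s: 33.4
tool_pos: [0.5457, 0.3486, 0.1539]
tool_rot: [-180.0, 0.1, 164.8]
force: [0.6, -1.1, -0.4]
grip_width: 0.0697
grasp_force: 0.0
px [214   0  90 100] c 412.0 384.2 size 101 51 yaw -41.4 z 15.0
px [341 112  51  94] c 554.6 466.0 size 101 51 yaw -15.5 z 15.0
t [ 50.3 116.7  33.8] w [-0.01  0.08  0.25]
px [348 190  22  17] c 596.8 -356.9 size 67 46 yaw -89.3 z 22.0
px [299 196  18  14] c 591.2 -198.6 size 50 40 yaw -89.9 z 22.5
```

```bash

python3 -m creep '[{"wx":0,"wy":0,"wz":0.2,"tx":50,"ty":116,"tz":34,"gripper":0.6},{"wx":0,"wy":0,"wz":0.2,"tx":50,"ty":116,"tz":34,"gripper":0.6},{"wx":0,"wy":0,"wz":0.2,"tx":50,"ty":116,"tz":34,"gripper":0.6},{"wx":0,"wy":0,"wz":0.2,"tx":50,"ty":116,"tz":34,"gripper":0.6},{"wx":0,"wy":0,"wz":0.2,"tx":50,"ty":116,"tz":34,"gripper":0.6}]'
python3 -m creep '[{"wx":0,"wy":0,"wz":0,"tx":0,"ty":0,"tz":0,"gripper":0.6},{"wx":0,"wy":0,"wz":0,"tx":0,"ty":0,"tz":0,"gripper":0.6},{"wx":0,"wy":0,"wz":0,"tx":0,"ty":0,"tz":0,"gripper":0.6}]'
python3 - <<'E'
from h import *
goto([.5281,.4733,.006],164.5)
E
```

```text
time_s: 33.92
tool_pos: [0.5244, 0.4776, 0.1175]
tool_rot: [-180.0, -0.1, 165.0]
force: [-0.6, -1.1, -0.6]
grip_width: 0.0692
grasp_force: 0.0
time_s: 34.17
tool_pos: [0.5288, 0.4722, 0.1202]
tool_rot: [180.0, 0.1, 164.5]
force: [-0.1, -1.2, 0.1]
grip_width: 0.0697
grasp_force: 0.0
t [  1.2   0.8 114.2] w [ 0.03  0.08 -0.03]
```

```bash

python3 -m creep '[{"wx":0,"wy":0,"wz":0,"tx":1,"ty":1,"tz":40,"gripper":0.6},{"wx":0,"wy":0,"wz":0,"tx":1,"ty":1,"tz":80,"gripper":0.6},{"wx":0,"wy":0,"wz":0,"tx":1,"ty":1,"tz":104,"gripper":0.6},{"wx":0,"wy":0,"wz":0,"tx":1,"ty":1,"tz":114,"gripper":0.6},{"wx":0,"wy":0,"wz":0,"tx":1,"ty":1,"tz":114,"gripper":0.6}]'
python3 -m creep '[{"wx":0,"wy":0,"wz":0,"tx":0,"ty":0,"tz":0,"gripper":-0.2},{"wx":0,"wy":0,"wz":0,"tx":0,"ty":0,"tz":0,"gripper":-0.2},{"wx":0,"wy":0,"wz":0,"tx":0,"ty":0,"tz":0,"gripper":-0.2},{"wx":0,"wy":0,"wz":0,"tx":0,"ty":0,"tz":0,"gripper":-0.2},{"wx":0,"wy":0,"wz":0,"tx":0,"ty":0,"tz":0,"gripper":-0.2}]' 45
python3 -m creep '[{"wx":0,"wy":0,"wz":0,"tx":0,"ty":0,"tz":-25,"gripper":-0.2},{"wx":0,"wy":0,"wz":0,"tx":0,"ty":0,"tz":-60,"gripper":-0.2},{"wx":0,"wy":0,"wz":-6,"tx":0,"ty":0,"tz":-100,"gripper":-0.2},{"wx":0,"wy":0,"wz":-12,"tx":0,"ty":0,"tz":-100,"gripper":-0.2},{"wx":0,"wy":0,"wz":-16.6,"tx":0,"ty":0,"tz":-100,"gripper":-0.2}]'
python3 -m creep '[{"wx":0,"wy":0,"wz":0,"tx":0,"ty":0,"tz":0,"gripper":-0.2}]'
python3 - <<'E'
from h import *
goto([.5183,-.1258,.1],181.1)
E
```

```text
time_s: 34.58
tool_pos: [0.5261, 0.4738, 0.0036]
tool_rot: [-179.8, -0.1, 164.6]
force: [-0.0, 0.3, 0.2]
grip_width: 0.0698
grasp_force: 0.0
time_s: 35.0
tool_pos: [0.5271, 0.4762, 0.007]
tool_rot: [179.9, 0.1, 164.7]
force: [-1.6, -1.9, 6.2]
grip_width: 0.0491
grasp_force: 44.8
time_s: 35.42
tool_pos: [0.528, 0.4777, 0.1094]
tool_rot: [179.7, 0.3, -178.4]
force: [0.2, 0.3, -2.6]
grip_width: 0.0492
grasp_force: 44.8
time_s: 35.5
tool_pos: [0.5264, 0.4765, 0.1063]
tool_rot: [179.9, 0.1, -178.6]
force: [-0.1, -0.6, -2.0]
grip_width: 0.0498
grasp_force: 44.8
t [  23.  -601.9    5.2] w [0.1  0.05 0.31]
```

```bash

python3 -m creep '[{"wx":0,"wy":0,"wz":0.3,"tx":6,"ty":-200,"tz":0,"gripper":-0.2},{"wx":0,"wy":0,"wz":0.3,"tx":6,"ty":-200,"tz":0,"gripper":-0.2},{"wx":0,"wy":0,"wz":0.3,"tx":6,"ty":-200,"tz":0,"gripper":-0.2},{"wx":0,"wy":0,"wz":0.3,"tx":6,"ty":-200,"tz":0,"gripper":-0.2},{"wx":0,"wy":0,"wz":0.3,"tx":6,"ty":-200,"tz":0,"gripper":-0.2}]'
python3 -m creep '[{"wx":0,"wy":0,"wz":0,"tx":6,"ty":-200,"tz":0,"gripper":-0.2},{"wx":0,"wy":0,"wz":0,"tx":6,"ty":-200,"tz":0,"gripper":-0.2},{"wx":0,"wy":0,"wz":0,"tx":6,"ty":-200,"tz":0,"gripper":-0.2},{"wx":0,"wy":0,"wz":0,"tx":6,"ty":-200,"tz":0,"gripper":-0.2},{"wx":0,"wy":0,"wz":0,"tx":6,"ty":-200,"tz":0,"gripper":-0.2}]'
python3 -m creep '[{"wx":0,"wy":0,"wz":0,"tx":6,"ty":-200,"tz":0,"gripper":-0.2},{"wx":0,"wy":0,"wz":0,"tx":6,"ty":-200,"tz":0,"gripper":-0.2},{"wx":0,"wy":0,"wz":0,"tx":6,"ty":-200,"tz":0,"gripper":-0.2},{"wx":0,"wy":0,"wz":0,"tx":6,"ty":-200,"tz":0,"gripper":-0.2},{"wx":0,"wy":0,"wz":0,"tx":6,"ty":-200,"tz":0,"gripper":-0.2}]'
python3 -m creep '[{"wx":0,"wy":0,"wz":0,"tx":0,"ty":0,"tz":0,"gripper":-0.2},{"wx":0,"wy":0,"wz":0,"tx":0,"ty":0,"tz":0,"gripper":-0.2},{"wx":0,"wy":0,"wz":0,"tx":0,"ty":0,"tz":0,"gripper":-0.2},{"wx":0,"wy":0,"wz":0,"tx":0,"ty":0,"tz":0,"gripper":-0.2}]'
python3 - <<'E'
from h import *
goto([.5183,-.1258,.017],181.1)
E
```

```text
time_s: 35.92
tool_pos: [0.5242, 0.2718, 0.1043]
tool_rot: [-179.9, -0.1, -179.3]
force: [1.3, -1.4, -2.2]
grip_width: 0.0491
grasp_force: 44.8
time_s: 36.33
tool_pos: [0.5212, 0.0722, 0.1047]
tool_rot: [-180.0, -0.1, -179.3]
force: [1.3, 0.8, -1.6]
grip_width: 0.0491
grasp_force: 44.8
time_s: 36.75
tool_pos: [0.5186, -0.1277, 0.105]
tool_rot: [-180.0, -0.0, -179.3]
force: [1.9, -0.2, -1.6]
grip_width: 0.0494
grasp_force: 44.8
time_s: 37.08
tool_pos: [0.5197, -0.1224, 0.1047]
tool_rot: [179.9, -0.0, -178.9]
force: [-0.2, 0.8, -1.9]
grip_width: 0.049
grasp_force: 44.8
t [ 1.4 -3.5 87.6] w [ 0.06 -0.04 -0.03]
```

```bash

python3 -m creep '[{"wx":0,"wy":0,"wz":0,"tx":1,"ty":-1,"tz":35,"gripper":-0.2},{"wx":0,"wy":0,"wz":0,"tx":1,"ty":-1,"tz":65,"gripper":-0.2},{"wx":0,"wy":0,"wz":0,"tx":1,"ty":-1,"tz":82,"gripper":-0.2},{"wx":0,"wy":0,"wz":0,"tx":1,"ty":-1,"tz":88,"gripper":-0.2},{"wx":0,"wy":0,"wz":0,"tx":1,"ty":-1,"tz":88,"gripper":-0.2}]'
python3 -m creep '[{"wx":0,"wy":0,"wz":0,"tx":0,"ty":0,"tz":0,"gripper":-0.2},{"wx":0,"wy":0,"wz":0,"tx":0,"ty":0,"tz":0,"gripper":-0.2},{"wx":0,"wy":0,"wz":0,"tx":0,"ty":0,"tz":0,"gripper":-0.2},{"wx":0,"wy":0,"wz":0,"tx":0,"ty":0,"tz":0,"gripper":-0.2}]'
```

```text
time_s: 37.5
tool_pos: [0.5176, -0.1236, 0.0155]
tool_rot: [180.0, -0.2, -178.9]
force: [0.3, 0.5, -0.8]
grip_width: 0.0495
grasp_force: 44.8
time_s: 37.83
tool_pos: [0.5197, -0.1252, 0.0183]
tool_rot: [180.0, 0.1, -179.0]
force: [-1.0, -0.3, -2.0]
grip_width: 0.0493
grasp_force: 44.8
```

```bash

python3 -m creep '[{"wx":0,"wy":0,"wz":0,"tx":0,"ty":0,"tz":3,"gripper":-0.2},{"wx":0,"wy":0,"wz":0,"tx":-8,"ty":0,"tz":4.2,"gripper":-0.2},{"wx":0,"wy":0,"wz":0,"tx":-16,"ty":0,"tz":4.2,"gripper":-0.2},{"wx":0,"wy":0,"wz":0,"tx":-24,"ty":0,"tz":4.2,"gripper":-0.2},{"wx":0,"wy":0,"wz":0,"tx":-32,"ty":0,"tz":4.2,"gripper":-0.2}]'
python3 -m creep '[{"wx":0,"wy":0,"wz":0,"tx":-5,"ty":0,"tz":0,"gripper":-0.2},{"wx":0,"wy":0,"wz":0,"tx":-8,"ty":0,"tz":0,"gripper":-0.2}]'
```

```text
time_s: 38.25
tool_pos: [0.5521, -0.1246, 0.013]
tool_rot: [-180.0, 0.0, -179.0]
force: [-1.6, 0.3, 2.6]
grip_width: 0.0497
grasp_force: 44.8
time_s: 38.42
tool_pos: [0.5594, -0.1245, 0.0129]
tool_rot: [-180.0, -0.0, -179.0]
force: [-5.0, 0.7, 5.6]
grip_width: 0.0498
grasp_force: 44.8
```

```bash

python3 -m creep '[{"wx":0,"wy":0,"wz":0,"tx":-8,"ty":0,"tz":-0.4,"gripper":-0.2},{"wx":0,"wy":0,"wz":0,"tx":-16,"ty":0,"tz":-0.4,"gripper":-0.2},{"wx":0,"wy":0,"wz":0,"tx":-24,"ty":0,"tz":-0.4,"gripper":-0.2},{"wx":0,"wy":0,"wz":0,"tx":-28,"ty":0,"tz":-0.4,"gripper":-0.2},{"wx":0,"wy":0,"wz":0,"tx":-31,"ty":0,"tz":-0.4,"gripper":-0.2}]'
python3 -m creep '[{"wx":0,"wy":0,"wz":0,"tx":-2,"ty":0,"tz":0,"gripper":-0.2},{"wx":0,"wy":0,"wz":0,"tx":-4,"ty":0,"tz":0,"gripper":-0.2}]'
python3 -m creep '[{"wx":0,"wy":0,"wz":0,"tx":-2,"ty":0,"tz":0,"gripper":-0.2},{"wx":0,"wy":0,"wz":0,"tx":-3,"ty":0,"tz":0,"gripper":-0.2}]'
```

```text
time_s: 38.83
tool_pos: [0.5903, -0.1241, 0.0131]
tool_rot: [-180.0, -0.0, -179.0]
force: [-1.4, 0.2, -0.6]
grip_width: 0.0497
grasp_force: 44.8
time_s: 39.0
tool_pos: [0.5919, -0.1242, 0.013]
tool_rot: [180.0, -0.2, -179.0]
force: [-7.8, 0.4, 4.9]
grip_width: 0.0494
grasp_force: 44.8
time_s: 39.17
tool_pos: [0.5919, -0.1241, 0.013]
tool_rot: [179.9, -0.6, -179.0]
force: [-14.6, 1.5, 12.4]
grip_width: 0.0493
grasp_force: 44.8
```

Home at the stop. I release, back off and check everything, including the switch.

```bash

python3 -m creep '[{"wx":0,"wy":0,"wz":0,"tx":0,"ty":0,"tz":0,"gripper":0.3},{"wx":0,"wy":0,"wz":0,"tx":0,"ty":0,"tz":0,"gripper":0.3},{"wx":0,"wy":0,"wz":0,"tx":0,"ty":0,"tz":0,"gripper":0.3},{"wx":0,"wy":0,"wz":0,"tx":0,"ty":0,"tz":-15,"gripper":0.3},{"wx":0,"wy":0,"wz":0,"tx":5,"ty":0,"tz":-50,"gripper":0.3}]'
python3 -m creep '[{"wx":0,"wy":0,"wz":0,"tx":10,"ty":0,"tz":-40,"gripper":-1},{"wx":0,"wy":0,"wz":0,"tx":40,"ty":30,"tz":-70,"gripper":-1},{"wx":0,"wy":0,"wz":0,"tx":70,"ty":180,"tz":-90,"gripper":-1},{"wx":0,"wy":0,"wz":0,"tx":70,"ty":180,"tz":-90,"gripper":-1},{"wx":0,"wy":0,"wz":0,"tx":70,"ty":180,"tz":-90,"gripper":-1}]'
python3 -m creep '[{"wx":0,"wy":0,"wz":0,"tx":40,"ty":60,"tz":0,"gripper":-1},{"wx":0,"wy":0,"wz":0,"tx":40,"ty":100,"tz":0,"gripper":-1},{"wx":0,"wy":0,"wz":0,"tx":40,"ty":100,"tz":0,"gripper":-1},{"wx":0,"wy":0,"wz":0,"tx":40,"ty":100,"tz":0,"gripper":-1}]'
python3 - <<'E'
from h import *
p,W=cloud('top'); Z=W[...,2]; cv2.imwrite('pics/t6.png',cv2.resize(p[120:300,60:420,::-1],None,fx=2.2,fy=2.2))
rect((Z>.0125)&(Z<.027)&(W[...,1]<-.09)&(W[...,1]>-.39)&(W[...,0]>.55)&(W[...,0]<.617),W)
print('sw');m=(Z>.03)&(W[...,1]<.2)&(W[...,1]>.09)&(W[...,0]>.6)&(W[...,0]<.73);rect(m,W);rect(m&(Z>.044),W);rect(m&(Z>.05),W)
for q in ['switch_mid','rocker_far_half','drive1_center']:find(q,'top')
p,W=cloud('wrist');Z=W[...,2]
m=(Z>.03)&(W[...,1]<.2)&(W[...,1]>.09)&(W[...,0]>.6)&(W[...,0]<.73);rect(m,W)
for q in ['switch_mid','rocker_far_half']:find(q,'wrist')
print(tool()[1],get_obs()['grip_width'])
E
```

```text
time_s: 39.58
tool_pos: [0.5895, -0.1225, 0.0599]
tool_rot: [180.0, -0.4, -178.9]
force: [-0.5, 0.5, 0.5]
grip_width: 0.0565
grasp_force: 0.0
time_s: 40.0
tool_pos: [0.5276, 0.0207, 0.1488]
tool_rot: [179.9, 0.2, -179.1]
force: [0.6, 0.6, -0.5]
grip_width: 0.0314
grasp_force: 0.0
time_s: 40.33
tool_pos: [0.4839, 0.1262, 0.1478]
tool_rot: [179.8, 0.0, -178.4]
force: [0.5, 0.5, 0.4]
grip_width: 0.0055
grasp_force: 0.0
px [348 192  19  15] c 594.6 -351.8 size 59 42 yaw -89.2 z 23.0
px [272 196  20  16] c 591.5 -119.2 size 58 46 yaw 86.9 z 23.1
px [299 196  18  14] c 591.0 -198.3 size 49 40 yaw -89.7 z 22.8
sw
px [182 169  27  33] c 658.8 139.8 size 90 64 yaw 12.8 z 42.4
px [185 172  18  25] c 659.9 138.5 size 69 47 yaw 14.8 z 50.1
px [187 174  13  14] c 666.8 141.9 size 42 32 yaw 11.1 z 53.7
switch_mid top [0.6611 0.1427 0.043 ] 0.93
switch_mid top [ 0.6235 -0.1227  0.0154] 0.31
rocker_far_half top [0.6585 0.14   0.0438] 0.74
rocker_far_half top [0.6858 0.1454 0.0576] 0.5
drive1_center top [0.4111 0.3823 0.0056] 0.57
drive1_center top [ 0.6269 -0.3467  0.0188] 0.49
[0.48625938 0.11699104 0.14742103] 0.0004947734600705248
```

View pics/t6.png

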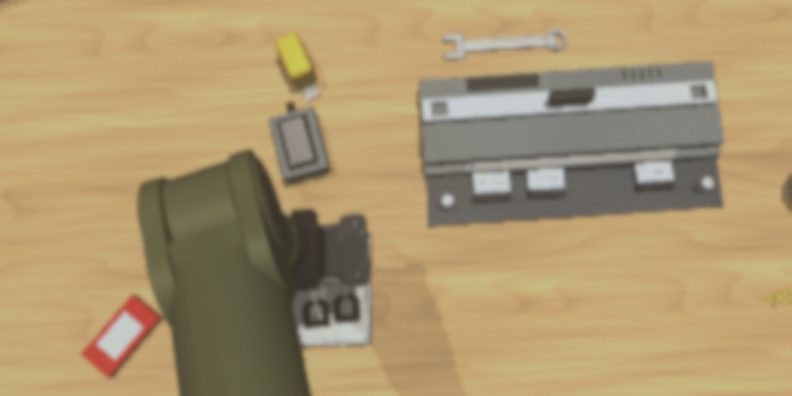

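The crop shows three drives home in bays 1, 2 and 4, at (491,183), (547,180) and (655,172). The bar is flat on the dock, both clips are in the dish and the switch is off at (299,143). No drive is left on the bench, only the red look-alike. Next I press the rocker.

```bash

python3 -m creep '[{"wx":0,"wy":0,"wz":0,"tx":-196,"ty":20,"tz":40,"gripper":-1},{"wx":0,"wy":0,"wz":0,"tx":-196,"ty":20,"tz":40,"gripper":-1},{"wx":0,"wy":0,"wz":0,"tx":-196,"ty":20,"tz":40,"gripper":-1},{"wx":0,"wy":0,"wz":0,"tx":-196,"ty":20,"tz":40,"gripper":-1},{"wx":0,"wy":0,"wz":0,"tx":-196,"ty":20,"tz":40,"gripper":-1}]' 10
python3 -m creep '[{"wx":0,"wy":0,"wz":0,"tx":0,"ty":0,"tz":0,"gripper":-1},{"wx":0,"wy":0,"wz":0,"tx":0,"ty":0,"tz":0,"gripper":-1},{"wx":0,"wy":0,"wz":0,"tx":0,"ty":0,"tz":0,"gripper":-1},{"wx":0,"wy":0,"wz":0,"tx":0,"ty":0,"tz":0,"gripper":-1}]'
python3 - <<'E'
from h import *
goto([.682,.1452,.062],181.1)
E
```

```text
time_s: 41.1
tool_pos: [0.6839, 0.1411, 0.106]
tool_rot: [-180.0, 0.0, -179.1]
force: [0.4, -0.1, 1.3]
grip_width: 0.0004
grasp_force: 0.0
time_s: 41.43
tool_pos: [0.6808, 0.1412, 0.1083]
tool_rot: [180.0, 0.0, -179.1]
force: [0.7, 0.7, -0.5]
grip_width: 0.0003
grasp_force: 0.0
t [-1.3  4.  46.3] w [ 0.04  0.03 -0.17]
```

```bash

python3 -m creep '[{"wx":0,"wy":0,"wz":0,"tx":-1,"ty":4,"tz":30,"gripper":-1},{"wx":0,"wy":0,"wz":0,"tx":-1,"ty":4,"tz":48,"gripper":-1},{"wx":0,"wy":0,"wz":0,"tx":-1,"ty":4,"tz":54,"gripper":-1},{"wx":0,"wy":0,"wz":0,"tx":-1,"ty":4,"tz":58,"gripper":-1},{"wx":0,"wy":0,"wz":0,"tx":-1,"ty":4,"tz":60,"gripper":-1}]'
python3 -m creep '[{"wx":0,"wy":0,"wz":0,"tx":0,"ty":0,"tz":1,"gripper":-1},{"wx":0,"wy":0,"wz":0,"tx":0,"ty":0,"tz":2,"gripper":-1},{"wx":0,"wy":0,"wz":0,"tx":0,"ty":0,"tz":2,"gripper":-1}]'
```

```text
time_s: 41.85
tool_pos: [0.682, 0.146, 0.0486]
tool_rot: [179.9, 0.0, -179.0]
force: [-0.1, -0.4, -0.0]
grip_width: 0.0003
grasp_force: 0.0
time_s: 42.1
tool_pos: [0.6827, 0.1459, 0.0474]
tool_rot: [179.9, 0.1, -179.0]
force: [-2.6, -0.3, 5.3]
grip_width: 0.0007
grasp_force: 2.0
```

```bash

python3 -m creep '[{"wx":0,"wy":0,"wz":0,"tx":0,"ty":0,"tz":1,"gripper":-1},{"wx":0,"wy":0,"wz":0,"tx":0,"ty":0,"tz":0,"gripper":-1},{"wx":0,"wy":0,"wz":0,"tx":0,"ty":0,"tz":-40,"gripper":-1},{"wx":0,"wy":0,"wz":0,"tx":0,"ty":0,"tz":-80,"gripper":-1},{"wx":0,"wy":0,"wz":0,"tx":0,"ty":0,"tz":-110,"gripper":-1}]'
python3 -m creep '[{"wx":0,"wy":0,"wz":0,"tx":170,"ty":60,"tz":-20,"gripper":-1},{"wx":0,"wy":0,"wz":0,"tx":170,"ty":60,"tz":-20,"gripper":-1},{"wx":0,"wy":0,"wz":0,"tx":170,"ty":60,"tz":-20,"gripper":-1},{"wx":0,"wy":0,"wz":0,"tx":170,"ty":60,"tz":-20,"gripper":-1},{"wx":0,"wy":0,"wz":0,"tx":170,"ty":60,"tz":-20,"gripper":-1}]'
python3 -m creep '[{"wx":0,"wy":0,"wz":0,"tx":40,"ty":150,"tz":0,"gripper":-1},{"wx":0,"wy":0,"wz":0,"tx":40,"ty":150,"tz":0,"gripper":-1},{"wx":0,"wy":0,"wz":0,"tx":40,"ty":150,"tz":0,"gripper":-1},{"wx":0,"wy":0,"wz":0,"tx":40,"ty":150,"tz":0,"gripper":-1},{"wx":0,"wy":0,"wz":0,"tx":40,"ty":150,"tz":0,"gripper":-1}]'
python3 -m creep '[{"wx":0,"wy":0,"wz":0,"tx":0,"ty":0,"tz":0,"gripper":-1},{"wx":0,"wy":0,"wz":0,"tx":0,"ty":0,"tz":0,"gripper":-1},{"wx":0,"wy":0,"wz":0,"tx":0,"ty":0,"tz":0,"gripper":-1}]'
python3 - <<'E'
from h import *
p,W=survey(); Z=W[...,2]; cv2.imwrite('pics/t7.png',cv2.resize(p[60:320,60:480,::-1],None,fx=1.9,fy=1.9))
c,s=np.cos(.223),np.sin(.223)
for a in (-24,-18,18,21,24):
    q=np.array([.6595+a/1000*c,.1403+a/1000*s]); d=np.hypot(W[...,0]-q[0],W[...,1]-q[1]); print(a,np.nanmedian(Z[d<.005])*1000)
rect((Z>.0125)&(Z<.027)&(W[...,1]<-.09)&(W[...,1]>-.39)&(W[...,0]>.55)&(W[...,0]<.617),W)
for q in ['rocker_far_half','loop_left']:find(q,'top')
E
```

```text
time_s: 42.52
tool_pos: [0.6833, 0.1455, 0.1592]
tool_rot: [180.0, 0.2, -179.0]
force: [1.0, -0.7, 0.3]
grip_width: 0.0006
grasp_force: 0.0
time_s: 42.93
tool_pos: [0.5066, 0.2058, 0.1764]
tool_rot: [179.8, -0.1, -178.8]
force: [0.8, 0.2, 0.1]
grip_width: 0.0002
grasp_force: 0.0
time_s: 43.35
tool_pos: [0.4646, 0.3609, 0.1759]
tool_rot: [179.7, -0.0, -178.4]
force: [-1.5, 0.4, -0.5]
grip_width: 0.0006
grasp_force: 0.0
time_s: 43.6
tool_pos: [0.4699, 0.3503, 0.1759]
tool_rot: [-180.0, 0.1, -179.2]
force: [0.5, -0.2, 0.2]
grip_width: 0.0006
grasp_force: 0.0
px [422 101  24  24] c 867.0 -624.6 size 87 28 yaw 28.7 z 25.7
px [185 135  19  27] c 777.0 141.0 size 71 37 yaw 23.9 z 60.8
px [284 134  30   9] c 801.0 -187.2 size 96 20 yaw -84.8 z 9.0
px [262 136  23  11] c 793.2 -105.1 size 66 36 yaw 77.6 z 9.1
px [250 148 139  74] c 643.1 -237.2 size 410 200 yaw -89.0 z 45.2
px [504 149   8  12] c 712.9 -834.8 size 35 18 yaw -6.3 z 21.9
px [182 167  28  37] c 667.8 141.6 size 109 64 yaw 13.0 z 42.1
px [418 192  32  25] c 563.0 -565.3 size 63 61 yaw -10.7 z 77.8
px [191 225  38  53] c 460.5 103.1 size 150 109 yaw -0.7 z 24.3
px [211 240  15  27] c 453.1 78.1 size 77 41 yaw -3.5 z 13.4
px [421 245  16  13] c 427.3 -547.2 size 43 35 yaw -79.4 z 11.3
px [196 256  14  14] c 427.3 125.3 size 39 38 yaw 87.9 z 14.4
px [ 97 260  36  32] c 411.1 384.9 size 101 52 yaw -40.5 z 16.9
-24 55.7219740340623
-18 54.94752537960726
18 47.2783685728452
21 46.99148947867056
24 43.82566717248546
px [348 191  22  16] c 595.1 -354.7 size 64 42 yaw -89.6 z 22.5
px [272 196  20  16] c 591.4 -119.1 size 58 45 yaw 86.7 z 22.6
px [299 196  18  14] c 590.6 -198.0 size 50 40 yaw 88.9 z 22.8
rocker_far_half top [0.6843 0.1442 0.0466] 0.62
```

View pics/t7.png

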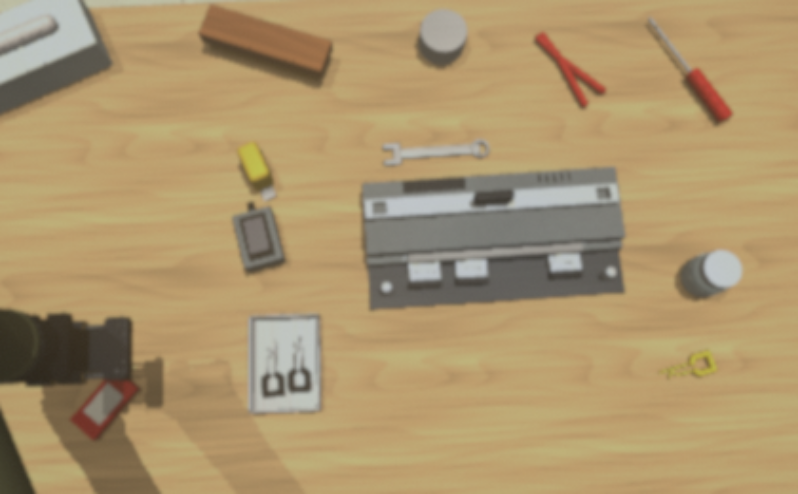

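The picture shows the rocker tipped on (far half 45 to 47 mm, near half 55 mm), the drives in their bays, the bar flat, the clips in the dish and the bystanders unmoved. I hand the job in.

```bash
python3 -c "
from cell import env
print(env.sign_off())"
```

```text
the job is handed in; nothing more can be done
None
```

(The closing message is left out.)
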